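Get the doming block out from behind the jars

TASK

The steel doming block is boxed in at the back of the wooden stand. Move the jar, the can and the bottle out of the way onto the aluminium tray, standing upright, then set the doming block flat in the middle of the round rubber pad, and only then put the jar, the can and the bottle back upright, each on the very place it stood on before. Leave the block in its place until all three stand on the tray, tip nothing over, and leave the tin, the hammer and the loupe where they are.

Things in the scene. Friction and masses are not known exactly. Their poses are not given: they have to be found in the camera images.
- block_c (a point): the doming block: a plain steel block 44 x 44 mm and 34 mm high with four round hollows of different sizes in its top, about 0.5 kg. Starts on the rear middle place of the stand with the three tall things 12 to 25 mm from its left, right and front faces and the rail behind. This point is its centre, half-way up, on its upright axis; its z axis points up. x and y axes square to its side faces.
- jar_c (a point): a round glass jar with a black screw lid of the same width: an upright cylinder 44 mm across, 88 mm high (lid: the top 24 mm), about 0.18 kg. Starts standing on the left, right or front place of the stand. This point is its centre, half-way up, on its upright axis; its z axis points up.
- can_c (a point): a square aluminium can, 43 x 43 mm, body 82 mm high with a small dark round cap 20 mm across in the middle of the top, 92 mm high in all, about 0.2 kg. Starts on the left, right or front place of the stand. This point is its centre, half-way up, on its upright axis; its z axis points up. x and y axes square to its side faces.
- bottle_c (a point): a round white plastic bottle with a pointed nozzle: straight body 40 mm across up to 74 mm above its foot, then a sloping shoulder and a thin nozzle to 96 mm in all, about 0.12 kg. Starts on the left, right or front place of the stand. This point is its centre, half-way up, on its upright axis; its z axis points up.
- stand: a fixed dark wooden board 150 mm deep (its x) by 200 mm wide (its y), top 12 mm above the bench, with a wooden rail 12 mm thick along its far (+x) edge that rises 18 mm above the board. Four pale cork squares of 50 mm mark its places, in its own x, y (mm): rear middle (35, 0), left (35, 62), right (35, -62), front (-30, 0). Things start within about 4 mm of the middle of their square. Origin: centre of the underside, on the bench; z up.
- tray: the side area: a fixed, empty, shallow aluminium tray 120 mm (its x) by 230 mm (its y), walls 4 mm thick and 10 mm high over the bench, floor 4 mm above the bench. Origin: centre of the underside, on the bench; z up.
- pad: a fixed round black rubber bench pad, 110 mm across, flat top 8 mm above the bench. Origin: centre of the underside, on the bench; z up.
- tin_c (a point): a bystander: a small round lidded tin 34 mm across and 16 mm high, loose on the front left corner of the stand. This point is its centre.
- hammer_c (a point): a bystander: a small hammer lying loose on the bench beyond the pad, steel head 60 mm long and 22 mm thick, wooden handle 130 mm. This point is 11 mm above the bench; from it the handle runs along +y to 90 mm; the head lies across, along x, at y = -50 mm.
- loupe_c (a point): a bystander: a short black cylinder 30 mm across and 26 mm high with a glass top, standing loose beside the pad about 90 mm from its centre. This point is its centre.
There are look-alikes about, which are no part of the job. What is meant by the stand is not orange, and is the smaller of those in its own colour.

How it is judged (in metres and radians):
On the way, in this order (a step that is already met when the one before it is completed fails the run):
1. jar, can and bottle all stand upright on the tray, let go, with the block still in its place (angle between each of jar_c, can_c, bottle_c's own z axis and vertical below 0.1 rad and height (world z) of jar_c below 0.056 m and x of jar_c in the frame of tray between -0.056 and 0.056 m and y of jar_c in the frame of tray between -0.111 and 0.111 m and height (world z) of can_c below 0.058 m and x of can_c in the frame of tray between -0.056 and 0.056 m and y of can_c in the frame of tray between -0.111 and 0.111 m and height (world z) of bottle_c below 0.06 m and x of bottle_c in the frame of tray between -0.056 and 0.056 m and y of bottle_c in the frame of tray between -0.111 and 0.111 m and contact force between the fingers and jar below 0.1 N and contact force between the fingers and can below 0.1 N and contact force between the fingers and bottle below 0.1 N and distance of block_c from where it was at the start of the episode below 0.012 m), for 0.2 s.
2. the block lies flat in the middle of the pad, let go, while the other three still stand on the tray (horizontal distance between block_c and pad below 0.015 m and height (world z) of block_c below 0.03 m and angle between each of block_c, jar_c, can_c, bottle_c's own z axis and vertical below 0.1 rad and contact force between the fingers and block below 0.1 N and height (world z) of jar_c below 0.056 m and x of jar_c in the frame of tray between -0.056 and 0.056 m and y of jar_c in the frame of tray between -0.111 and 0.111 m and height (world z) of can_c below 0.058 m and x of can_c in the frame of tray between -0.056 and 0.056 m and y of can_c in the frame of tray between -0.111 and 0.111 m and height (world z) of bottle_c below 0.06 m and x of bottle_c in the frame of tray between -0.056 and 0.056 m and y of bottle_c in the frame of tray between -0.111 and 0.111 m), for 0.2 s.
At the end, for the whole second after the job is handed in: The jar, the can and the bottle each stand upright (within 0.1 rad) within 15 mm of where each stood at the start; the doming block lies flat on the pad, its centre within 15 mm of the pad's centre; all are released and at rest (distance of each of jar_c, can_c, bottle_c from where it was at the start of the episode below 0.015 m and angle between each of jar_c, can_c, bottle_c, block_c's own z axis and vertical below 0.1 rad and linear speed of each of jar, can, bottle, block below 0.02 m/s and angular speed of each of jar, can, bottle, block below 0.2 rad/s and horizontal distance between block_c and pad below 0.015 m and height (world z) of block_c below 0.03 m and contact force between the fingers and jar below 0.1 N and contact force between the fingers and can below 0.1 N and contact force between the fingers and bottle below 0.1 N and contact force between the fingers and block below 0.1 N); the robot touches nothing.
It fails at once if the jar, can, bottle or block is tipped over (more than 0.6 rad) (angle between any of jar_c, can_c, bottle_c, block_c's own z axis and vertical above 0.6 rad).
It fails at once if the small round tin is pushed away (more than 20 mm) (distance of tin_c from where it was at the start of the episode above 0.02 m).
It fails at once if the hammer is pushed away (more than 20 mm) (distance of hammer_c from where it was at the start of the episode above 0.02 m).
It fails at once if the loupe is pushed away (more than 20 mm) (distance of loupe_c from where it was at the start of the episode above 0.02 m).
It also fails if it takes over 150 s, if anything falls off the work surface, if the arm or the gripper's body presses on something with over 40 N, if the wrist force passes 120 N, or if a joint passes its speed limit or range.

ROBOT

A 7-joint arm with a two-finger parallel gripper is mounted at the origin on the work surface. World frame = base frame: x ahead of the robot, y to its left, z up, the work surface at z = 0. Lengths are in mm, angles in rad, forces in N, time in s.
With the tool pointing down it reaches from about 400 to 875 mm from the base axis. Payload 4.4 kg.
Tool frame: the origin (TCP) lies midway between the tips of the shut fingers; the grasp point (between the pads) lies 19 mm behind it (ctrl.grip_point_offset is the distance from the TCP to the grasp point, in mm); z points along the fingers, y is the direction in which the jaws open and shut (so a half turn about z gives the same grasp; the last joint's range is limited). The gripper opens to 85 mm and grips with 20 to 120 N. Pads are 22 mm wide; open, the fingers measure 114 mm over their backs; the gripper's body (76 mm by 85 mm) begins 54 mm behind the grasp point. The pads swing forward as they close: fully open they stand 13 mm farther back than shut.
Start: joints at [-1.3, 0.628, 0.038, 1.517, -0.027, 0.996, -0.02], TCP at [214.781, 613.504, 231.313] pointing down, gripper open.
Joint ranges: [-3.06, 3.06], [-0.37, 2.12], [-1.25, 1.32], [0.18, 2.47], [-1.1, 4.24], [0.23, 1.98], [-2.94, 2.94]. Speed limits (rad/s): [2.57, 2.57, 3.14, 3.14, 3.14, 3.14, 3.14].

INTERFACE

Orientations are given as [roll, pitch, yaw] about the fixed x, y, z axes, in that order (R = Rz(yaw) Ry(pitch) Rx(roll)).
In Python, from cell import ctrl, imaging, models gives the robot as it stands. The module is installed in compiled form; this text tells all that it offers.
- The arm moves only by the tool drive_tool, never from a script. Its argument "deltas" is text: rows parted by semicolons, each of 5 numbers parted by spaces: the shift along the tool's x, y, z in m, then the turn about the tool's z in degrees, then the finger opening in m, from 0 to 0.0854. A call has 1 to 12 rows; each row is the pose to reach, as a shift and turn from the pose commanded when the call began, along the tool's axes at that moment; what a row does not reach only later rows make up. A row lasts 1/8 s, in which the tool goes at most 62.5 mm and 10.7 degrees, less where a joint would pass 70% of its speed; a pose out of reach is approached as far as the arm can. A call with a gripper value outside its range is refused whole. The fingers move at their own pace and stop on an object; the grip force is fixed at half the most. Time passes only in rows, so rows that repeat a pose let the fingers close. It gives the time, the measured TCP pose, the force and the opening at its end, in the units of the state.
- ctrl.read_state(): the state, without advancing time (a new reading comes with each control period).
- imaging.get_image(name): name is "side" or "top"; returns a dict with "color" (400x640x3 uint8, red, green, blue), "range_z" (400x640 float32, mm along the optical axis (not along the pixel's ray), 0 where there is no reading), "vfov" (degrees; the focal length in pixels is half the picture's height over the tangent of half this angle, whatever the lens; pixels are square), "cx", "cy" (the principal point, pixels), "extrinsics" (4x4, takes a point from camera to world coordinates). Camera axes: x right, y down, z forward; pixel columns grow to the right and rows downward; lengths in mm; the calibration is good to about 2 mm. A picture is of the moment at which its call begins.
- ctrl.finish_job(): hands the job in, once; it reports no verdict.
Trained networks look in a picture, given as the dict that the camera call returned (one of the last four; its "shot" number tells which), for a name from the list of things; names that differ only in an ending like _2 or _b are one class to them, and where a whole thing is asked for, a point or a joint stands for the part that bears it (a point fixed in the world has none). Each returns a list of dicts, best first, with "score" (0 to 1); they miss things now and then, are a little off and sometimes report something else, mostly with a low value. They report only what shows in the picture. A call takes as long as a camera call. They do not tell look-alikes from the thing itself.
- models.spot_in(picture, thing): "point" ([column, row] in pixels, amid what is visible of it).
- models.landmark_of(picture, thing): "point" ([column, row] in pixels: a listed point, or the origin of a listed thing).
The state is a dict: "clock": time; "qpos": joint angles; "qd": joint speeds; "tau": joint torques, N m; "eef_pos": TCP position; "tool_rot": TCP orientation; "force": force on the tool from outside, world axes, zero at the start; "torque": the same for the moment, N m; "width": finger opening in mm.
Only numpy, scipy, OpenCV 4.12 (cv2) and the standard library are available. Lean on these libraries where they do the work, as an engineer would, in place of code of your own. Each camera call takes 0.05 s, during which the arm holds its last target.

## Working session

There is one attempt and no reset: what is moved stays moved. The work goes in short steps, Python scripts to look and compute and a tool call to move; the robot and the scene stay as the last step left them, time stands still between calls to the robot, and variables do not carry over. Pictures are saved under pics/ and viewed, and the job is handed in when it is done.

Besides the shell and the picture viewer there is one more tool, called after "Request:" by a JSON object that holds its "fn" and its "kwargs", one argument or row to a line. drive_tool: Moves the arm, as the interface text tells. Its arguments: {"type":"object","properties":{"deltas":{"type":"string"}},"required":["deltas"]}

```bash
mkdir -p pics; ls; cat > h.py <<'E'
import numpy as np, cv2
from cell import ctrl, imaging, models
def K(p):
    f=200/np.tan(np.radians(p["vfov"])/2); return f,p["cx"],p["cy"]
def cloud(p):
    f,cx,cy=K(p); z=p["range_z"].astype(float); h,w=z.shape
    u,v=np.meshgrid(np.arange(w),np.arange(h))
    P=np.stack([(u-cx)/f*z,(v-cy)/f*z,z,np.ones_like(z)],-1)@np.array(p["extrinsics"]).T
    P=P[...,:3]; P[z==0]=np.nan; return P
def save(p,n,crop=None,s=1):
    im=cv2.cvtColor(p["color"],cv2.COLOR_RGB2BGR)
    if crop: a,b,c,d=crop; im=im[b:d,a:c]
    im=cv2.resize(im,None,fx=s,fy=s,interpolation=cv2.INTER_CUBIC); cv2.imwrite("pics/"+n,im)
E
python3 - <<'E'
from h import *
s=ctrl.read_state(); print({k:np.round(v,3).tolist() for k,v in s.items()})
for n in ("side","top"):
    p=imaging.get_image(n); save(p,n+"0.png",s=1.25)
    print(n,p["vfov"],p["cx"],p["cy"],np.round(p["extrinsics"],3).tolist())
    P=cloud(p)
    np.savez(n+"0.npz",P=P,c=p["color"])
    for t in ["stand","tray","pad","block_c","jar_c","can_c","bottle_c","tin_c","hammer_c","loupe_c"]:
        for d in models.landmark_of(p,t)[:4]:
            c,r=map(int,d["point"]); 
            print(t,np.round(d["point"]).tolist(),round(d["score"],2),np.round(P[r,c]).tolist() if 0<=r<400 and 0<=c<640 else "")
E
```

```text
pics
{'clock': 0.0, 'qpos': [-1.3, 0.629, 0.038, 1.518, -0.027, 0.996, -0.02], 'qd': [-0.0, 0.0, 0.002, 0.0, -0.001, -0.0, -0.001], 'tau': [-0.0, -56.34, 1.227, -19.344, 0.011, 0.011, -0.0], 'eef_pos': [214.559, 612.909, 230.388], 'tool_rot': [-3.14, 0.0, 2.805], 'force': [-0.302, -0.1, -0.676], 'torque': [0.048, -0.005, 0.01], 'width': 85.555}
side 44.556442598197535 311.9047314797157 192.96578385876387 [[0.818, -0.376, 0.435, -153.286], [-0.574, -0.561, 0.596, -799.781], [0.02, -0.737, -0.675, 970.147], [0.0, 0.0, 0.0, 1.0]]
stand [240.0, 185.0] 0.96 [307.0, 197.0, 13.0]
stand [296.0, 330.0] 0.85 [174.0, -306.0, 16.0]
stand [393.0, 257.0] 0.71 [480.0, -278.0, 38.0]
tray [344.0, 193.0] 0.56 [545.0, 2.0, 4.0]
pad [290.0, 145.0] 0.55 [541.0, 280.0, 11.0]
pad [269.0, 133.0] 0.33 [502.0, 351.0, 28.0]
block_c [409.0, 245.0] 0.75 [533.0, -277.0, 48.0]
jar_c [393.0, 220.0] 0.91 [531.0, -216.0, 84.0]
can_c [385.0, 243.0] 0.72 [455.0, -270.0, 95.0]
bottle_c [425.0, 257.0] 0.97 [517.0, -347.0, 77.0]
tin_c [363.0, 240.0] 0.43 [458.0, -193.0, 32.0]
hammer_c [321.0, 136.0] 0.85 [649.0, 262.0, 11
[... 295 characters left out ...]
 0.8 [190.0, -293.0, 14.0]
stand [404.0, 180.0] 0.64 [477.0, -240.0, 92.0]
tray [318.0, 167.0] 0.84 [542.0, -2.0, 4.0]
pad [223.0, 168.0] 0.88 [537.0, 280.0, 7.0]
pad [384.0, 160.0] 0.55 [534.0, -187.0, 92.0]
block_c [407.0, 164.0] 0.65 [539.0, -258.0, 45.0]
block_c [319.0, 169.0] 0.41 [537.0, -8.0, 1.0]
jar_c [388.0, 160.0] 0.62 [534.0, -194.0, 99.0]
can_c [410.0, 181.0] 0.96 [473.0, -253.0, 104.0]
bottle_c [433.0, 165.0] 0.83 [524.0, -319.0, 90.0]
bottle_c [219.0, 168.0] 0.36 [539.0, 289.0, 10.0]
tin_c [377.0, 192.0] 0.46 [460.0, -175.0, 27.0]
hammer_c [231.0, 131.0] 0.64 [653.0, 258.0, 13.0]
loupe_c [390.0, 160.0] 0.61 [535.0, -200.0, 98.0]
loupe_c [193.0, 177.0] 0.39 [505.0, 363.0, 21.0]
```

View pics/top0.png

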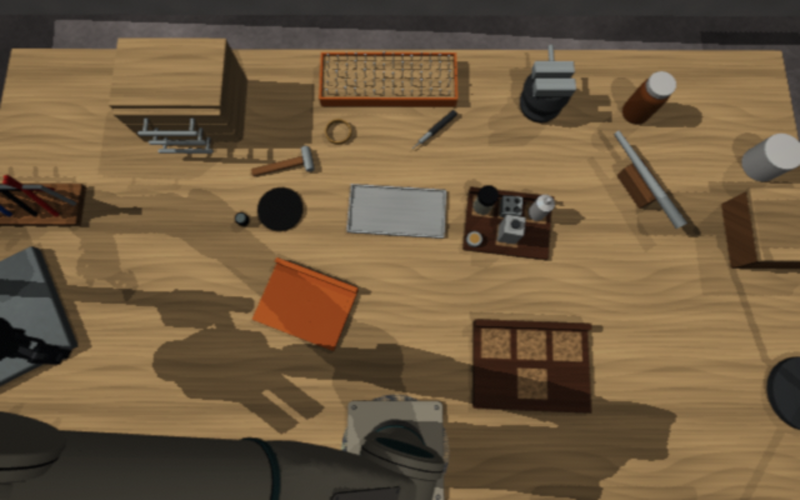

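View pics/side0.png

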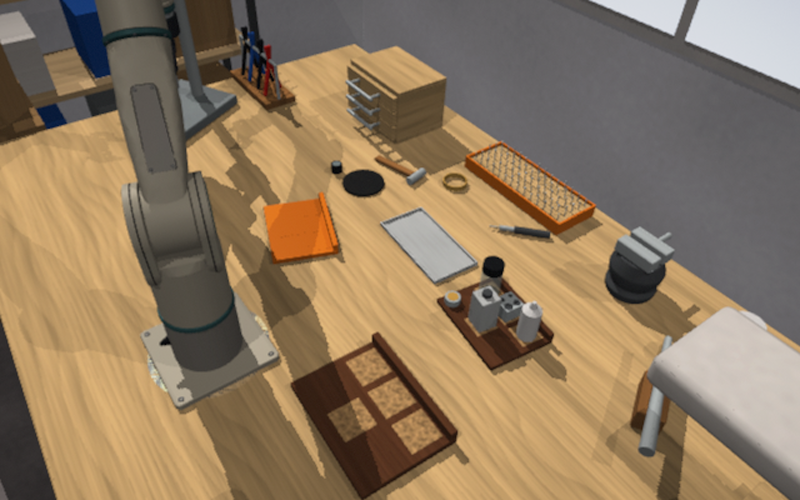

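Stand candidates in the top view (1.25× pixels): orange (305,303), large dark empty (532,367), small dark loaded (508,223). The small dark one fits, since it is not orange and is the smaller of the two dark ones. I'll confirm it in a crop.

```bash
python3 - <<'E'
from h import *
a=np.load("top0.npz"); b=np.load("side0.npz")
def cr(c,x0,y0,x1,y1,s):
    return cv2.resize(cv2.cvtColor(c[y0:y1,x0:x1],cv2.COLOR_RGB2BGR),None,fx=s,fy=s,interpolation=cv2.INTER_CUBIC)
A=cr(a['c'],360,140,460,215,7); B=cr(b['c'],340,195,450,300,5)
cv2.imwrite("pics/cropA.png",A);cv2.imwrite("pics/cropB.png",B)
# cluster by height
for n,d in (("top",a),("side",b)):
    P=d['P']; x,y,z=P[...,0],P[...,1],P[...,2]
    R=(x>380)&(x<640)&(y>-400)&(y<-120)
    for lo,hi in((9,15),(26,33),(40,52),(84,92),(92,100),(100,112)):
        m=(R&(z>lo)&(z<hi)).astype(np.uint8)
        k,l,s,c=cv2.connectedComponentsWithStats(m)
        for i in range(1,k):
            if s[i,4]>=4:
                q=P[l==i]; print(n,lo,hi,s[i,4],np.round(c[i]),"min",np.round(q.min(0)),"max",np.round(q.max(0)),"mean",np.round(q.mean(0),1))
E
```

```text
top 9 15 1523 [407. 185.] min [ 419. -369.    9.] max [ 583. -160.   15.] mean [ 485.6 -264.7   11.4]
top 26 33 29 [380. 151.] min [ 578. -199.   26.] max [ 590. -175.   32.] mean [ 583.4 -186.6   29.2]
top 26 33 112 [415. 155.] min [ 562. -340.   26.] max [ 582. -243.   33.] mean [ 571.4 -289.3   28.5]
top 26 33 4 [443. 158.] min [ 560. -372.   28.] max [ 566. -369.   30.] mean [ 563.5 -370.9   28.8]
top 26 33 7 [401. 166.] min [ 529. -248.   26.] max [ 548. -247.   30.] mean [ 538.1 -247.5   28. ]
top 26 33 12 [384. 169.] min [ 525. -212.   28.] max [ 540. -186.   33.] mean [ 529.1 -197.2   30.1]
top 26 33 9 [425. 171.] min [ 517. -322.   27.] max [ 532. -314.   33.] mean [ 523.5 -317.3   29.5]
top 26 33 88 [379. 190.] min [ 448. -198.   26.] max [ 481. -167.   32.] mean [ 464.3 -182.    27.8]
top 26 33 4 [399. 188.] min [ 468. -239.   27.] max [ 478. -238.   32.] mean [ 472.8 -238.7   28.9]
top 26 33 4 [406. 193.] min [ 456. -264.   26.] max [ 457. -256.   30.] mean [ 456.8 -259.9   27.7]
top 40 52 231 [410. 164.] min [ 518. -292.   40.] max [ 563. -246.   51.] mean [ 538.6 -269.1
[... 4300 characters left out ...]
] min [ 509. -351.   84.] max [ 549. -313.   92.] mean [ 524.4 -335.6   89.2]
side 92 100 39 [393. 216.] min [ 523. -224.   92.] max [ 551. -191.  100.] mean [ 532.1 -212.1   95.9]
side 92 100 188 [389. 237.] min [ 452. -282.   92.] max [ 501. -236.   99.] mean [ 473.8 -261.4   95.7]
side 92 100 65 [425. 247.] min [ 514. -347.   92.] max [ 543. -317.  100.] mean [ 525.9 -333.3   94.8]
side 100 112 142 [395. 210.] min [ 523. -225.  100.] max [ 567. -181.  106.] mean [ 544.6 -203.4  102.4]
side 100 112 50 [389. 233.] min [ 466. -268.  100.] max [ 486. -249.  110.] mean [ 475.8 -258.4  105.2]
side 100 112 23 [426. 243.] min [ 522. -337.  100.] max [ 533. -327.  112.] mean [ 527.4 -332.2  105.9]
```

View pics/cropA.png

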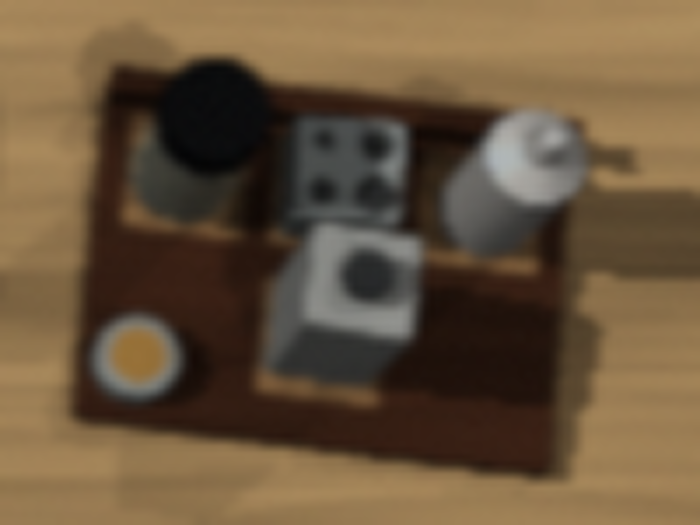

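View pics/cropB.png

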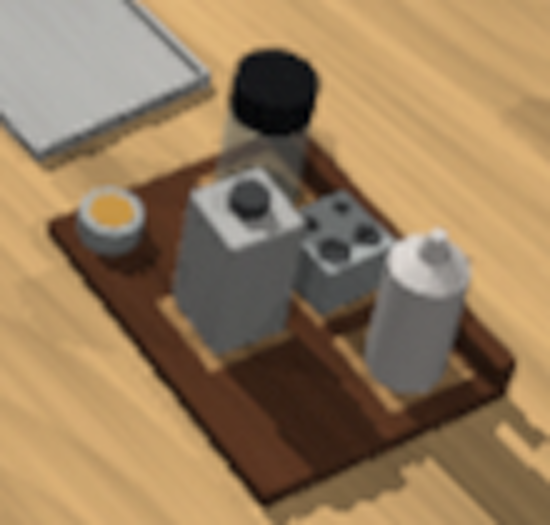

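The crop confirms it: the small dark stand has the jar on the left place, the can in front, the bottle on the right and the block at the rear middle, with the tin on the corner. Next I'll measure the yaws, the tray and the pad.

```bash
python3 - <<'E'
from h import *
a=np.load("top0.npz"); b=np.load("side0.npz")
def rect(q,n):
    r=cv2.minAreaRect(q[:,:2].astype(np.float32)); print(n,len(q),np.round(r[0],1),np.round(r[1],1),round(r[2],1),"zmed",np.round(np.median(q[:,2]),1))
def sel(P,x0,x1,y0,y1,z0,z1):
    x,y,z=P[...,0],P[...,1],P[...,2]
    return P[(x>x0)&(x<x1)&(y>y0)&(y<y1)&(z>z0)&(z<z1)]
for n,d in (("top",a),("side",b)):
    P=d['P']
    rect(sel(P,440,510,-300,-225,92,112),n+" can")
    rect(sel(P,505,575,-300,-235,41,52),n+" block")
    rect(sel(P,400,600,-390,-140,8,40),n+" stand")
    # colour-based tray & pad
    c=d['c'].astype(int); x,y,z=P[...,0],P[...,1],P[...,2]
    sat=c.max(-1)-c.min(-1)
    q=P[(x>460)&(x<630)&(y>-130)&(y<140)&(sat<25)&(c.max(-1)>90)]; rect(q,n+" tray")
    q=P[(x>460)&(x<620)&(y>200)&(y<335)&(c.max(-1)<60)&(z>3)]; rect(q,n+" pad"); 
    rect(sel(P,460,620,205,325,5,14),n+" padz")
    rect(sel(P,440,560,325,400,12,40),n+" loupe")
    rect(sel(P,600,720,170,350,7,30),n+" hammer")
E
```

```text
top can 166 [ 477.8 -261.3] [41.4 42.6] 79.9 zmed 94.2
top block 226 [ 539.2 -269. ] [44.1 44.3] 86.5 zmed 44.8
top stand 2237 [ 505.  -265.5] [199.7 151.1] 83.0 zmed 11.8
top tray 2960 [537.7  -3.9] [230.8 121.3] 86.6 zmed 3.1
top pad 962 [541.3 274.8] [107.1 105.3] 45.9 zmed 7.1
top padz 823 [541.  272.7] [106.8 103.9] 0.2 zmed 7.5
top loupe 91 [512.4 360.2] [28.7 26.5] 45.4 zmed 25.3
top hammer 416 [651.8 276.2] [ 61.9 150.1] 14.3 zmed 13.9
side can 239 [ 476.9 -258.3] [43.9 44.7] 80.9 zmed 96.5
side block 222 [ 538.6 -266.3] [46.4 43.9] 81.5 zmed 47.7
side stand 2638 [ 488.4 -268.5] [222.1 184. ] 84.9 zmed 14.9
side tray 2244 [ 5.346e+02 -1.000e-01] [235.4 123. ] 87.0 zmed 6.4
side pad 527 [538.3 275.7] [104.8 106.5] 80.7 zmed 9.8
side padz 581 [540.8 265.6] [156.4 117.6] 0.3 zmed 9.5
side loupe 69 [508.4 362.3] [32.6 26.8] 56.9 zmed 26.9
side hammer 288 [664. 258.] [177.8 106.4] 87.8 zmed 16.1
```

```bash
cat > go.py <<'E'
import sys
from h import *
# usage: go.py x y z yawdeg [x y z yawdeg ...] -> shifts in tool axes from current pose
s=ctrl.read_state(); p=np.array(s["eef_pos"]); psi=s["tool_rot"][2]
print("t",round(s["clock"],2),"pos",np.round(p,1),"rot",np.round(s["tool_rot"],3),"F",np.round(s["force"],1),"w",round(s["width"],1))
X=np.array([np.cos(psi),np.sin(psi),0]);Y=np.array([np.sin(psi),-np.cos(psi),0])
a=list(map(float,sys.argv[1:]))
for i in range(0,len(a),4):
    d=np.array(a[i:i+3])-p; t=-((a[i+3]-np.degrees(psi)+180)%360-180)
    print(np.round([d@X/1000,d@Y/1000,-d[2]/1000],4),"turn",round(t,1),"rows",round(np.linalg.norm(d)/62.5,1))
E
python3 go.py 520 250 230 171.5  545 -204 230 171.5
```

```text
t 1.1 pos [214.8 613.5 231.3] rot [ 3.142 -0.     2.805] F [ 1.1 -0.6 -0.4] w 85.4
[-0.4082 -0.2422  0.0013] turn -10.8 rows 7.6
[-0.5818 -0.6625  0.0013] turn -10.8 rows 14.1
```

Request:
{"fn": "drive_tool", "kwargs": {
  "deltas": "-0.408 -0.242 0 -10.8 0.064;-0.408 -0.242 0 -10.8 0.064;-0.408 -0.242 0 -10.8 0.064;-0.408 -0.242 0 -10.8 0.064;-0.408 -0.242 0 -10.8 0.064;-0.408 -0.242 0 -10.8 0.064;-0.408 -0.242 0 -10.8 0.064;-0.408 -0.242 0 -10.8 0.064;-0.582 -0.662 0 -10.8 0.064;-0.582 -0.662 0 -10.8 0.064;-0.582 -0.662 0 -10.8 0.064;-0.582 -0.662 0 -10.8 0.064"
}}

```text
clock: 2.6
eef_pos: [534.0, -1.3, 231.6]
tool_rot: [3.141, 0.001, 2.993]
force: [0.7, -0.4, -0.9]
width: 64.2
```

```bash
python3 go.py 545 -204 230 171.5  545 -204 61 171.5
```

```text
t 2.6 pos [534.   -1.3 231.6] rot [3.141e+00 1.000e-03 2.993e+00] F [ 0.7 -0.4 -0.9] w 64.2
[-0.0408 -0.1988  0.0016] turn 0.0 rows 3.2
[-0.0408 -0.1988  0.1706] turn 0.0 rows 4.2
```

Request:
{"fn": "drive_tool", "kwargs": {
  "deltas": "-0.041 -0.199 0 0 0.064;-0.041 -0.199 0 0 0.064;-0.041 -0.199 0 0 0.064;-0.041 -0.199 0 0 0.064;-0.041 -0.199 0 0 0.064;-0.041 -0.199 0 0 0.064"
}}

```text
clock: 3.35
eef_pos: [545.3, -199.5, 231.2]
tool_rot: [3.14, -0.0, 2.996]
force: [0.9, 0.0, 0.1]
width: 64.2
```

```bash
python3 go.py 545 -204 230 171.5  545 -204 61 171.5
python3 - <<'E'
from h import *
p=imaging.get_image("side"); save(p,"s1.png",(320,90,460,290),3)
E
```

```text
t 3.35 pos [ 545.3 -199.5  231.2] rot [ 3.14  -0.     2.996] F [0.9 0.  0.1] w 64.2
[-0.0003 -0.0045  0.0012] turn 0.2 rows 0.1
[-0.0003 -0.0045  0.1702] turn 0.2 rows 2.7
```

View pics/s1.png

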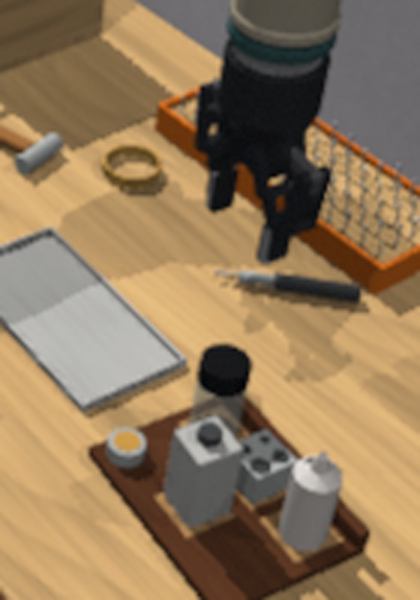

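Request:
{"fn": "drive_tool", "kwargs": {
  "deltas": "0 -0.0045 0.05 0 0.064;0 -0.0045 0.1 0 0.064;0 -0.0045 0.14 0 0.064;0 -0.0045 0.16 0 0.064;0 -0.0045 0.172 0 0.064;0 -0.0045 0.172 0 0.064;0 -0.0045 0.172 0 0.036;0 -0.0045 0.172 0 0.036;0 -0.0045 0.172 0 0.036;0 -0.0045 0.172 0 0.036;0 -0.0045 0.172 0 0.036;0 -0.0045 0.172 0 0.036"
}}

```text
clock: 4.9
eef_pos: [545.3, -206.5, 60.5]
tool_rot: [3.141, 0.002, 2.993]
force: [-1.6, 2.0, 5.7]
width: 43.2
```

```bash
python3 go.py 541 70 190 171.5
python3 - <<'E'
from h import *
p=imaging.get_image("side"); save(p,"s2.png",(340,140,460,290),4)
E
```

```text
t 4.9 pos [ 545.3 -206.5   60.5] rot [3.141e+00 2.000e-03 2.993e+00] F [-1.6  2.   5.7] w 43.2
[ 0.045   0.2728 -0.1295] turn 0.0 rows 4.9
```

View pics/s2.png

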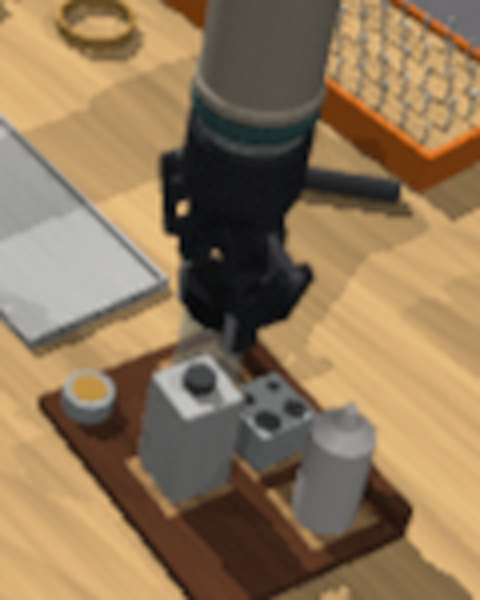

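Request:
{"fn": "drive_tool", "kwargs": {
  "deltas": "0 0 -0.03 0 0.036;0 0 -0.08 0 0.036;0 0 -0.13 0 0.036;0 0.02 -0.13 0 0.036;0.01 0.06 -0.13 0 0.036;0.02 0.11 -0.13 0 0.036;0.03 0.16 -0.13 0 0.036;0.035 0.21 -0.13 0 0.036;0.045 0.25 -0.13 0 0.036;0.045 0.273 -0.13 0 0.036;0.045 0.273 -0.13 0 0.036;0.045 0.273 -0.13 0 0.036"
}}

```text
clock: 6.45
eef_pos: [539.4, 68.8, 188.5]
tool_rot: [-3.14, -0.002, 2.992]
force: [0.7, -0.5, -1.1]
width: 43.5
```

```bash
python3 go.py 541 70 53.5 171.5
python3 - <<'E'
from h import *
p=imaging.get_image("side"); save(p,"s3.png",(280,90,460,290),3)
E
```

```text
t 6.45 pos [539.4  68.8 188.5] rot [-3.140e+00 -2.000e-03  2.992e+00] F [ 0.7 -0.5 -1.1] w 43.5
[-0.0014  0.0014  0.135 ] turn -0.0 rows 2.2
```

View pics/s3.png

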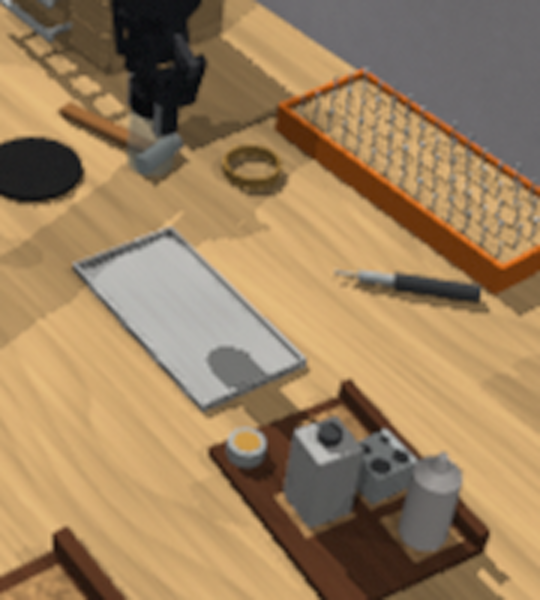

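Request:
{"fn": "drive_tool", "kwargs": {
  "deltas": "0 0.001 0.05 0 0.036;0 0.001 0.1 0 0.036;0 0.001 0.12 0 0.036;0 0.001 0.129 0 0.036;0 0.001 0.133 0 0.036;0 0.001 0.134 0 0.036;0 0.001 0.134 0 0.036;0 0.001 0.134 0 0.036"
}}

```text
clock: 7.5
eef_pos: [540.7, 71.1, 55.9]
tool_rot: [3.141, 0.001, 2.993]
force: [1.0, -0.4, -1.9]
width: 43.4
```

```bash
python3 go.py 541 70 53.5 171.5
python3 - <<'E'
from h import *
p=imaging.get_image("side"); save(p,"s4.png",(270,90,450,290),3)
E
```

```text
t 7.5 pos [540.7  71.1  55.9] rot [3.141e+00 1.000e-03 2.993e+00] F [ 1.  -0.4 -1.9] w 43.4
[-0.0004 -0.001   0.0024] turn 0.0 rows 0.0
```

View pics/s4.png

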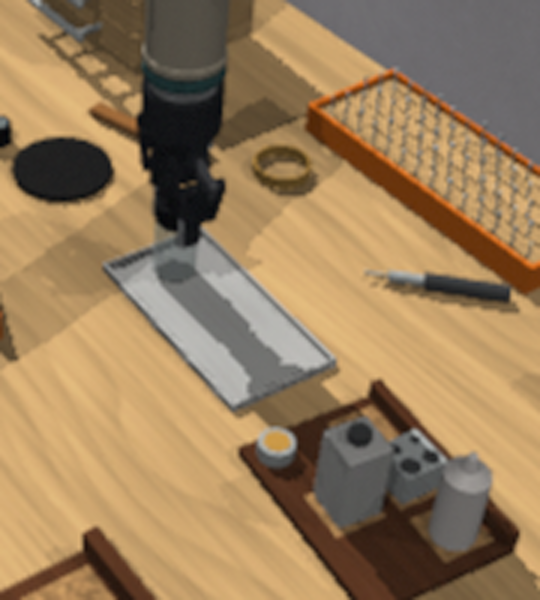

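Request:
{"fn": "drive_tool", "kwargs": {
  "deltas": "0 0 0.002 0 0.036;0 0 0.003 0 0.036;0 0 0.003 0 0.036;0 0 0.003 0 0.064;0 0 0.003 0 0.064;0 0 0.003 0 0.064;0 0 0.003 0 0.064;0 0 -0.03 0 0.064;0 0 -0.08 0 0.064;0 0 -0.13 0 0.064;0 0 -0.15 0 0.064;0 0 -0.15 0 0.064"
}}

```text
clock: 9.05
eef_pos: [541.4, 71.1, 206.9]
tool_rot: [3.14, 0.004, 2.993]
force: [0.3, 0.3, 0.0]
width: 63.8
```

```bash
python3 go.py 477 -260.5 190 171.5 477 -260.5 60 171.5
python3 - <<'E'
from h import *
p=imaging.get_image("side"); save(p,"s5.png",(270,90,450,290),3)
P=cloud(p);x,y,z=P[...,0],P[...,1],P[...,2]
q=P[(x>500)&(x<580)&(y>30)&(y<110)&(z>85)&(z<110)];print(len(q),q.mean(0),q.min(0),q.max(0))
E
```

```text
t 9.05 pos [541.4  71.1 206.9] rot [3.14  0.004 2.993] F [0.3 0.3 0. ] w 63.8
[ 0.0147 -0.3375  0.0169] turn -0.0 rows 5.4
[ 0.0147 -0.3375  0.1469] turn -0.0 rows 5.9
140 [537.64805524  71.63439106  92.68559862] [517.52517352  51.00316548  85.91558761] [563.17635286  95.79354818  98.73661326]
```

View pics/s5.png

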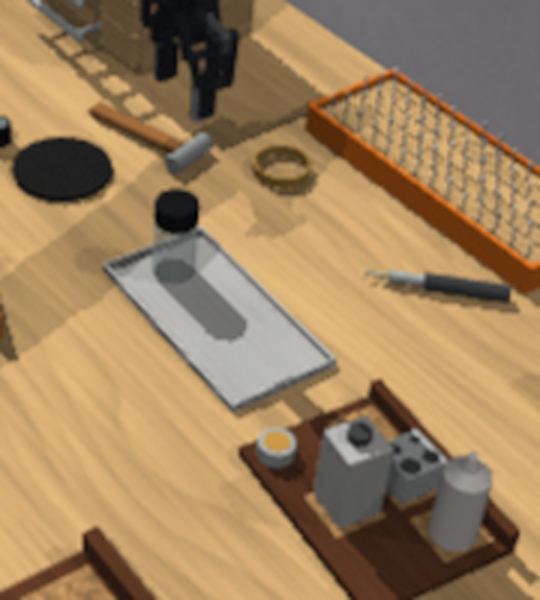

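Request:
{"fn": "drive_tool", "kwargs": {
  "deltas": "0 -0.06 0 -1 0.064;0.005 -0.12 0 -1 0.064;0.01 -0.18 0 -1 0.064;0.015 -0.24 0 -1 0.064;0.015 -0.3 0 -1 0.064;0.0147 -0.3375 0 -1 0.064;0.0147 -0.3375 0 -1 0.064;0.0147 -0.3375 0 -1 0.064;0.0147 -0.3375 0.02 -1 0.064;0.0147 -0.3375 0.02 -1 0.064"
}}

```text
clock: 10.35
eef_pos: [475.2, -258.2, 183.8]
tool_rot: [3.139, -0.004, 3.014]
force: [-1.4, 0.1, -0.3]
width: 64.0
```

```bash
python3 go.py 477 -260.5 59 170.5
python3 - <<'E'
from h import *
p=imaging.get_image("side"); save(p,"s6.png",(320,90,460,290),3)
E
```

```text
t 10.35 pos [ 475.2 -258.2  183.8] rot [ 3.139 -0.004  3.014] F [-1.4  0.1 -0.3] w 64.0
[-0.0021 -0.0021  0.1248] turn 2.2 rows 2.0
```

View pics/s6.png

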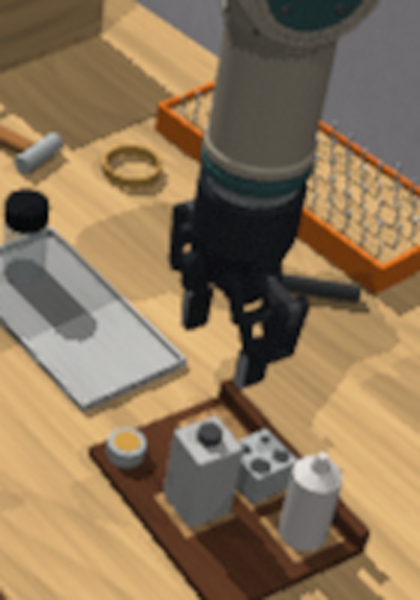

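Request:
{"fn": "drive_tool", "kwargs": {
  "deltas": "-0.002 -0.002 0.04 2.2 0.064;-0.002 -0.002 0.08 2.2 0.064;-0.002 -0.002 0.11 2.2 0.064;-0.002 -0.002 0.125 2.2 0.064;-0.002 -0.002 0.125 2.2 0.064;-0.002 -0.002 0.125 2.2 0.064;-0.002 -0.002 0.125 2.2 0.036;-0.002 -0.002 0.125 2.2 0.036;-0.002 -0.002 0.125 2.2 0.036;-0.002 -0.002 0.125 2.2 0.036;-0.002 -0.002 0.125 2.2 0.036;-0.002 -0.002 0.125 2.2 0.036"
}}

```text
clock: 11.9
eef_pos: [478.5, -262.9, 61.6]
tool_rot: [-3.141, 0.002, 2.973]
force: [-0.6, 1.1, 7.1]
width: 42.7
```

```bash
python3 go.py 477 -260.5 185 171.5 537 -2 185 171.5
python3 - <<'E'
from h import *
p=imaging.get_image("side"); save(p,"s7.png",(320,90,460,290),3)
E
```

```text
t 11.9 pos [ 478.5 -262.9   61.6] rot [-3.141e+00  2.000e-03  2.973e+00] F [-0.6  1.1  7.1] w 42.7
[ 0.0018  0.0022 -0.1234] turn -1.2 rows 2.0
[-0.0138  0.2671 -0.1234] turn -1.2 rows 4.7
```

View pics/s7.png

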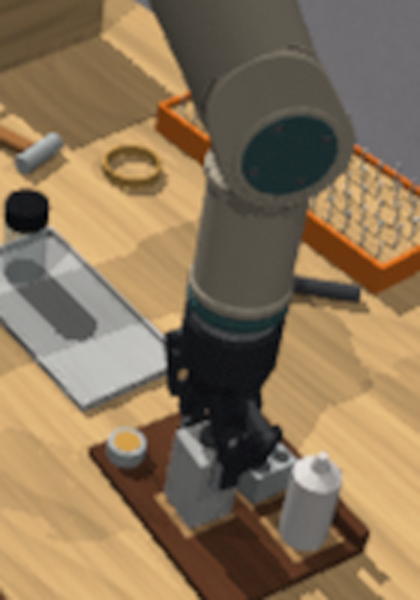

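Request:
{"fn": "drive_tool", "kwargs": {
  "deltas": "0 0 -0.03 0 0.036;0 0 -0.08 0 0.036;0 0 -0.125 0 0.036;0 0.02 -0.125 0 0.036;0 0.06 -0.125 0 0.036;0 0.11 -0.125 0 0.036;-0.005 0.16 -0.125 0 0.036;-0.01 0.21 -0.125 0 0.036;-0.014 0.25 -0.125 0 0.036;-0.014 0.267 -0.125 0 0.036;-0.014 0.267 -0.125 0 0.036;-0.014 0.267 -0.125 0 0.036"
}}

```text
clock: 13.45
eef_pos: [535.6, -4.2, 184.9]
tool_rot: [-3.14, -0.001, 2.97]
force: [-0.0, -0.3, -1.4]
width: 42.4
```

```bash
python3 go.py 537 -2 54 171.5
```

```text
t 13.45 pos [535.6  -4.2 184.9] rot [-3.14e+00 -1.00e-03  2.97e+00] F [-0.  -0.3 -1.4] w 42.4
[-0.001   0.0024  0.1309] turn -1.3 rows 2.1
```

Request:
{"fn": "drive_tool", "kwargs": {
  "deltas": "0 0 0.05 0 0.036;0 0 0.1 0 0.036;0 0 0.12 0 0.036;0 0 0.128 0 0.036;0 0 0.132 0 0.036;0 0 0.132 0 0.036;0 0 0.132 0 0.036;0 0 0.132 0 0.036"
}}

```text
clock: 14.45
eef_pos: [536.8, -1.9, 53.9]
tool_rot: [3.141, 0.001, 2.973]
force: [0.2, -0.4, -1.8]
width: 42.2
```

```bash
python3 go.py 537 -2 54 171.5
python3 - <<'E'
from h import *
p=imaging.get_image("side"); save(p,"s8.png",(270,90,450,290),3)
E
```

```text
t 14.45 pos [536.8  -1.9  53.9] rot [3.141e+00 1.000e-03 2.973e+00] F [ 0.2 -0.4 -1.8] w 42.2
[-0.0002 -0.     -0.0001] turn -1.2 rows 0.0
```

View pics/s8.png

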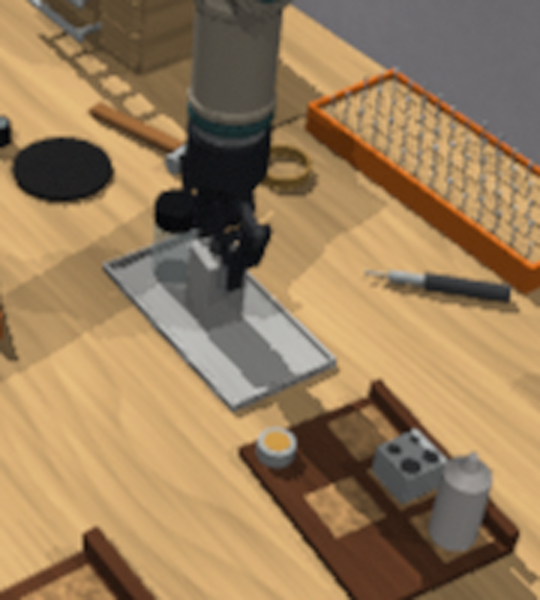

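Request:
{"fn": "drive_tool", "kwargs": {
  "deltas": "0 0 0.001 0 0.036;0 0 0.002 0 0.036;0 0 0.002 0 0.036;0 0 0.002 0 0.056;0 0 0.002 0 0.056;0 0 0.002 0 0.056;0 0 0.002 0 0.056;0 0 -0.03 0 0.056;0 0 -0.08 0 0.056;0 0 -0.13 0 0.056;0 0 -0.15 0 0.056;0 0 -0.15 0 0.056"
}}

```text
clock: 16.0
eef_pos: [537.4, -2.1, 204.8]
tool_rot: [3.141, 0.004, 2.972]
force: [-0.0, 0.2, 0.5]
width: 55.7
```

```bash
python3 go.py 529.5 -332.5 200 171.5
python3 - <<'E'
from h import *
p=imaging.get_image("side"); save(p,"s9.png",(270,90,450,290),3)
E
```

```text
t 16.0 pos [537.4  -2.1 204.8] rot [3.141 0.004 2.972] F [-0.   0.2  0.5] w 55.7
[-0.0478 -0.327   0.0048] turn -1.2 rows 5.3
```

View pics/s9.png

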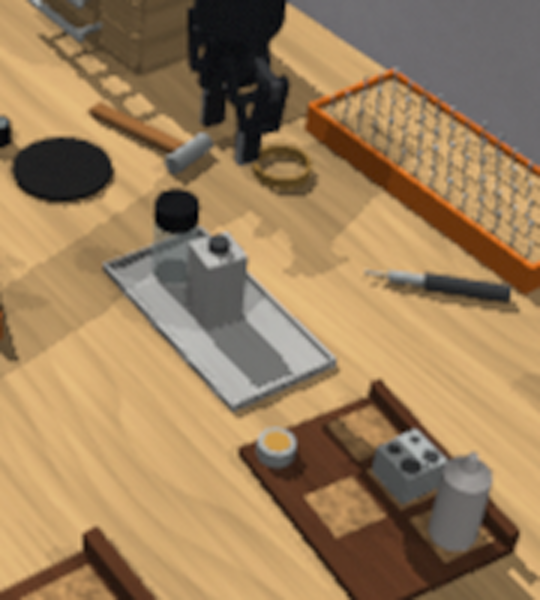

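Request:
{"fn": "drive_tool", "kwargs": {
  "deltas": "-0.005 -0.06 0 -1.2 0.058;-0.015 -0.12 0 -1.2 0.058;-0.025 -0.18 0 -1.2 0.058;-0.035 -0.24 0 -1.2 0.058;-0.045 -0.3 0 -1.2 0.058;-0.048 -0.327 0 -1.2 0.058;-0.048 -0.327 0 -1.2 0.058;-0.048 -0.327 0.01 -1.2 0.058;-0.048 -0.327 0.01 -1.2 0.058;-0.048 -0.327 0.01 -1.2 0.058"
}}

```text
clock: 17.3
eef_pos: [529.0, -331.0, 193.0]
tool_rot: [3.141, -0.001, 2.995]
force: [0.5, -0.3, 1.1]
width: 57.6
```

```bash
python3 go.py 529.5 -332.5 50 171.5
python3 - <<'E'
from h import *
p=imaging.get_image("side"); save(p,"s10.png",(320,90,460,290),3)
E
```

```text
t 17.3 pos [ 529. -331.  193.] rot [ 3.141e+00 -1.000e-03  2.995e+00] F [ 0.5 -0.3  1.1] w 57.6
[-0.0007 -0.0014  0.143 ] turn 0.1 rows 2.3
```

View pics/s10.png

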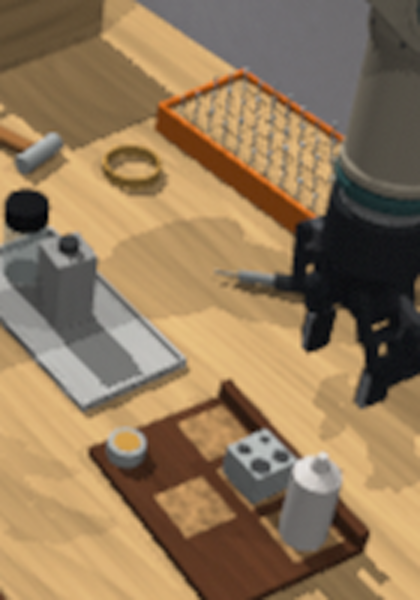

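Jaws are centred above the bottle, so I'll descend and grip.

Request:
{"fn": "drive_tool", "kwargs": {
  "deltas": "0 -0.001 0.04 0 0.058;0 -0.001 0.08 0 0.058;0 -0.001 0.115 0 0.058;0 -0.001 0.133 0 0.058;0 -0.001 0.142 0 0.058;0 -0.001 0.142 0 0.058;0 -0.001 0.142 0 0.034;0 -0.001 0.142 0 0.034;0 -0.001 0.142 0 0.034;0 -0.001 0.142 0 0.034;0 -0.001 0.142 0 0.034;0 -0.001 0.142 0 0.034"
}}

```text
clock: 18.85
eef_pos: [529.4, -333.9, 52.8]
tool_rot: [-3.141, 0.002, 2.993]
force: [-0.6, 0.2, 6.4]
width: 38.4
```

```bash
python3 go.py 532.5 -76 180 171.5
python3 - <<'E'
from h import *
p=imaging.get_image("side"); save(p,"s11.png",(340,140,460,290),4)
E
```

```text
t 18.85 pos [ 529.4 -333.9   52.8] rot [-3.141e+00  2.000e-03  2.993e+00] F [-0.6  0.2  6.4] w 38.4
[ 0.0351  0.2556 -0.1272] turn 0.0 rows 4.6
```

View pics/s11.png

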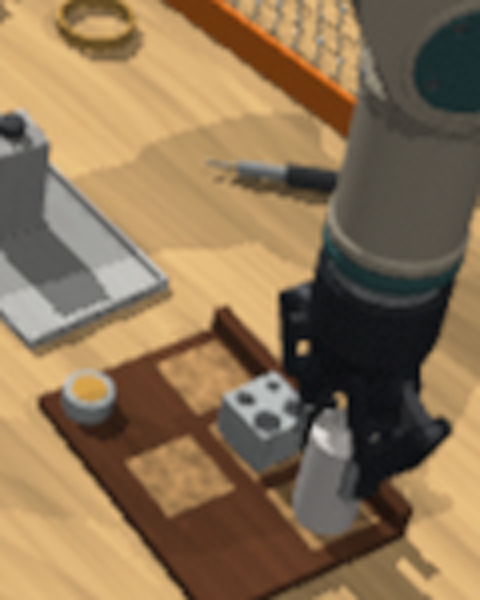

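Request:
{"fn": "drive_tool", "kwargs": {
  "deltas": "0 0 -0.03 0 0.034;0 0 -0.08 0 0.034;0 0 -0.128 0 0.034;0 0.02 -0.128 0 0.034;0.005 0.06 -0.128 0 0.034;0.01 0.11 -0.128 0 0.034;0.02 0.16 -0.128 0 0.034;0.03 0.21 -0.128 0 0.034;0.035 0.24 -0.128 0 0.034;0.035 0.2555 -0.128 0 0.034;0.035 0.2555 -0.128 0 0.034;0.035 0.2555 -0.128 0 0.034"
}}

```text
clock: 20.4
eef_pos: [531.5, -77.5, 179.1]
tool_rot: [-3.14, -0.0, 2.991]
force: [0.2, -0.3, -1.6]
width: 38.4
```

```bash
python3 go.py 532.5 -76 45 171.5
```

```text
t 20.4 pos [531.5 -77.5 179.1] rot [-3.14  -0.     2.991] F [ 0.2 -0.3 -1.6] w 38.4
[-0.0008  0.0016  0.1341] turn -0.1 rows 2.1
```

Request:
{"fn": "drive_tool", "kwargs": {
  "deltas": "0 0 0.05 0 0.034;0 0 0.1 0 0.034;0 0 0.12 0 0.034;0 0 0.13 0 0.034;0 0 0.134 0 0.034;0 0 0.136 0 0.034;0 0 0.136 0 0.034;0 0 0.136 0 0.034"
}}

```text
clock: 21.4
eef_pos: [532.1, -76.5, 44.7]
tool_rot: [-3.141, 0.002, 2.993]
force: [-2.4, -1.0, 6.3]
width: 38.4
```

```bash
python3 go.py 532.5 -76 45 171.5
python3 - <<'E'
from h import *
p=imaging.get_image("side"); save(p,"s12.png",(270,90,450,290),3)
E
```

```text
t 21.4 pos [532.1 -76.5  44.7] rot [-3.141e+00  2.000e-03  2.993e+00] F [-2.4 -1.   6.3] w 38.4
[-0.0003  0.0006 -0.0003] turn -0.0 rows 0.0
```

View pics/s12.png

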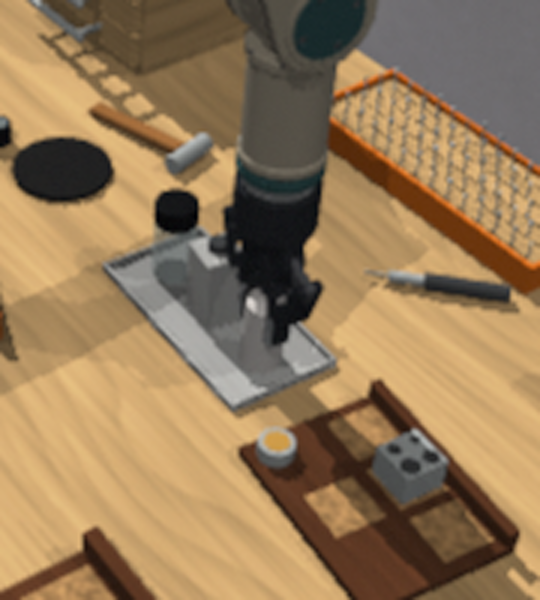

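Contact with the tray floor (6 N). Releasing and rising.

Request:
{"fn": "drive_tool", "kwargs": {
  "deltas": "0 0 0 0 0.056;0 0 0 0 0.056;0 0 0 0 0.056;0 0 0 0 0.056;0 0 0 0 0.056;0 0 -0.03 0 0.056;0 0 -0.08 0 0.056;0 0 -0.13 0 0.056;0 0 -0.15 0 0.056;0 0 -0.15 0 0.056"
}}

```text
clock: 22.7
eef_pos: [532.7, -75.7, 194.8]
tool_rot: [3.141, 0.004, 2.993]
force: [-0.4, 0.5, -0.9]
width: 55.9
```

```bash
python3 go.py 539 -269 190 173
python3 - <<'E'
from h import *
p=imaging.get_image("side"); save(p,"s13.png",(270,90,450,290),3)
P=cloud(p)
p2=imaging.get_image("top"); save(p2,"t13.png",(270,100,460,230),4); P2=cloud(p2)
for P in(P,P2):
    x,y,z=P[...,0],P[...,1],P[...,2]
    for nm,a,z0,z1 in(("jar",(541,71),84,110),("can",(537,-2),80,92),("bot",(532,-76),86,110),("block",(539,-268),41,52)):
        q=P[(abs(x-a[0])<33)&(abs(y-a[1])<33)&(z>z0)&(z<z1)]
        r=cv2.minAreaRect(q[:,:2].astype(np.float32)) if len(q)>2 else 0; print(nm,len(q),np.round(r[0],1),np.round(r[1],1),round(r[2],1))
E
```

```text
t 22.7 pos [532.7 -75.7 194.8] rot [3.141 0.004 2.993] F [-0.4  0.5 -0.9] w 55.9
[-0.0348 -0.1902  0.0048] turn -1.5 rows 3.1
jar 142 [538.5  73.5] [45.  41.5] 57.7
can 142 [534.1   3.9] [46.5 44.5] 80.0
bot 40 [529.8 -73.7] [17.7 18.9] 50.6
block 252 [ 538.8 -265.9] [48.  46.1] 81.6Traceback (most recent call last):
  File "<stdin>", line 9, in <module>
TypeError: 'int' object is not subscriptable
```

View pics/t13.png

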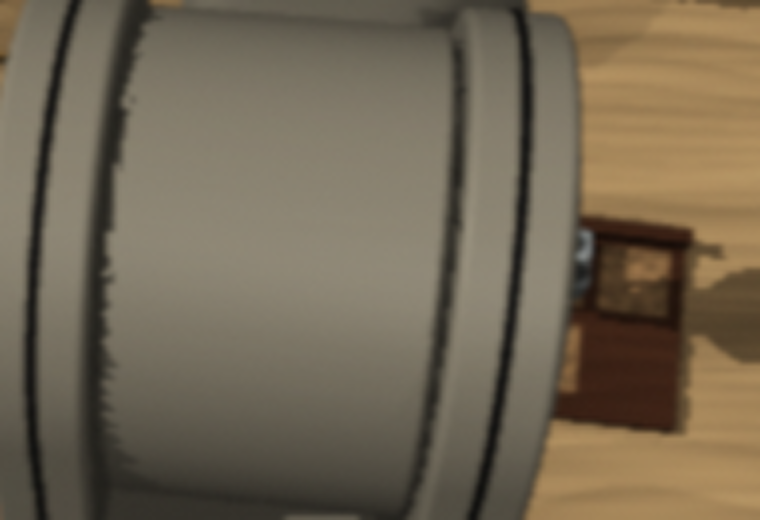

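View pics/s13.png

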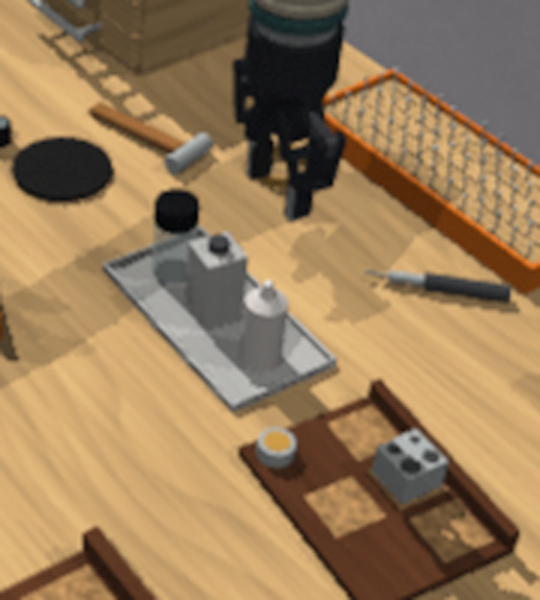

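Jar, can and bottle all stand upright on the tray and the block is unmoved. Block next.

Request:
{"fn": "drive_tool", "kwargs": {
  "deltas": "-0.01 -0.06 0 -1.5 0.064;-0.02 -0.12 0 -1.5 0.064;-0.035 -0.17 0 -1.5 0.064;-0.035 -0.19 0 -1.5 0.064;-0.035 -0.19 0 -1.5 0.064;-0.035 -0.19 0.05 -1.5 0.064;-0.035 -0.19 0.09 -1.5 0.064;-0.035 -0.19 0.1 -1.5 0.064;-0.035 -0.19 0.1 -1.5 0.064"
}}

```text
clock: 23.92
eef_pos: [538.5, -267.0, 93.2]
tool_rot: [3.141, -0.001, 3.021]
force: [0.2, -0.2, -0.3]
width: 64.2
```

```bash
python3 go.py 539 -269 17 173
python3 - <<'E'
from h import *
p=imaging.get_image("side"); save(p,"s14.png",(340,140,460,290),4)
E
```

```text
t 23.93 pos [ 538.5 -267.    93.2] rot [ 3.141e+00 -1.000e-03  3.021e+00] F [ 0.2 -0.2 -0.3] w 64.2
[-0.0007 -0.0019  0.0762] turn 0.1 rows 1.2
```

View pics/s14.png

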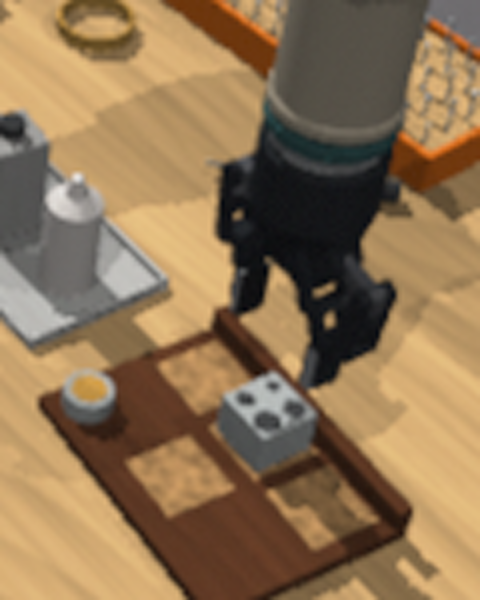

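Request:
{"fn": "drive_tool", "kwargs": {
  "deltas": "0 -0.001 0.03 0 0.064;0 -0.001 0.055 0 0.064;0 -0.001 0.07 0 0.064;0 -0.001 0.076 0 0.064;0 -0.001 0.076 0 0.064;0 -0.001 0.076 0 0.064;0 -0.001 0.076 0 0.036;0 -0.001 0.076 0 0.036;0 -0.001 0.076 0 0.036;0 -0.001 0.076 0 0.036;0 -0.001 0.076 0 0.036;0 -0.001 0.076 0 0.036"
}}

```text
clock: 25.48
eef_pos: [538.7, -269.5, 18.3]
tool_rot: [3.142, 0.001, 3.02]
force: [-0.8, 1.1, 6.6]
width: 42.9
```

```bash
python3 go.py 539 -269 160 173 540 275 160 173
python3 - <<'E'
from h import *
p=imaging.get_image("side"); save(p,"s15.png",(340,140,460,290),4)
E
```

```text
t 25.48 pos [ 538.7 -269.5   18.3] rot [3.142e+00 1.000e-03 3.020e+00] F [-0.8  1.1  6.6] w 42.9
[-0.0002  0.0006 -0.1417] turn 0.0 rows 2.3
[ 0.0649  0.5407 -0.1417] turn 0.0 rows 9.0
```

View pics/s15.png

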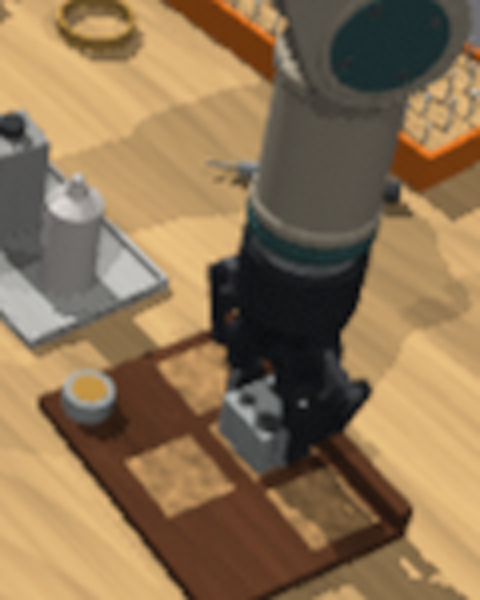

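Request:
{"fn": "drive_tool", "kwargs": {
  "deltas": "0 0 -0.03 0 0.036;0 0 -0.08 0 0.036;0 0 -0.13 0 0.036;0 0 -0.16 0 0.036;0.005 0.04 -0.16 0 0.036;0.01 0.09 -0.16 0 0.036;0.02 0.14 -0.16 0 0.036;0.025 0.19 -0.16 0 0.036;0.03 0.24 -0.16 0 0.036;0.035 0.29 -0.16 0 0.036;0.04 0.34 -0.16 0 0.036;0.046 0.39 -0.16 0 0.036"
}}

```text
clock: 27.02
eef_pos: [539.1, 124.3, 176.8]
tool_rot: [-3.141, -0.001, 3.019]
force: [0.5, 0.4, -4.5]
width: 43.1
```

Request:
{"fn": "drive_tool", "kwargs": {
  "deltas": "0.006 0.05 0 0 0.036;0.012 0.1 0 0 0.036;0.018 0.14 0 0 0.036;0.019 0.15 0 0 0.036;0.019 0.15 0 0 0.036;0.019 0.15 0 0 0.036"
}}

```text
clock: 27.78
eef_pos: [539.4, 271.8, 177.0]
tool_rot: [-3.14, -0.001, 3.017]
force: [0.1, -0.9, -5.2]
width: 42.9
```

```bash
python3 go.py 540 275 60 173
python3 - <<'E'
from h import *
p=imaging.get_image("side"); save(p,"s16.png",(220,70,400,240),4)
E
```

```text
t 27.77 pos [539.4 271.8 177. ] rot [-3.140e+00 -1.000e-03  3.017e+00] F [ 0.1 -0.9 -5.2] w 42.9
[-0.0002  0.0032  0.117 ] turn -0.1 rows 1.9
```

View pics/s16.png

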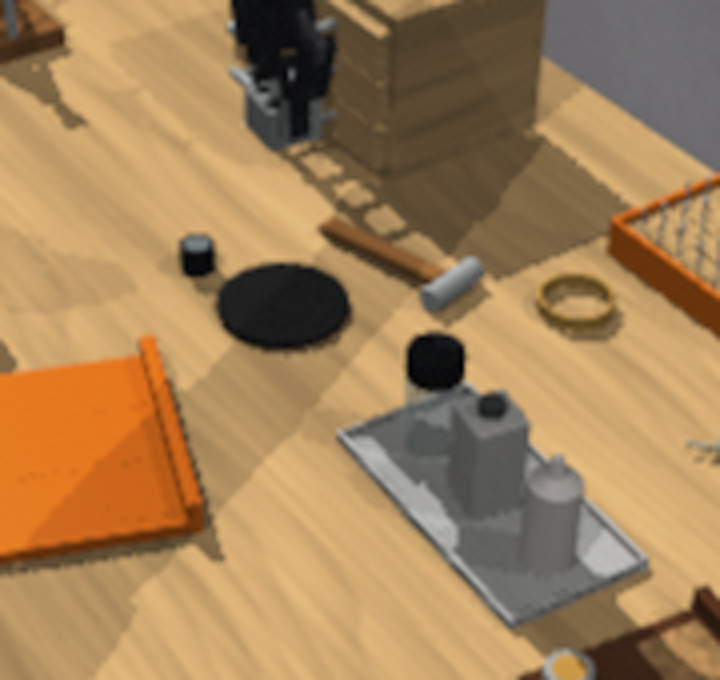

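Request:
{"fn": "drive_tool", "kwargs": {
  "deltas": "0 0.001 0.05 0 0.036;0 0.001 0.1 0 0.036;0 0.001 0.13 0 0.036;0 0.001 0.14 0 0.036;0 0.001 0.14 0 0.036;0 0.001 0.14 0 0.036"
}}

```text
clock: 28.58
eef_pos: [540.8, 275.5, 38.9]
tool_rot: [3.14, 0.002, 3.019]
force: [-0.3, -0.3, -4.8]
width: 43.1
```

```bash
python3 go.py 540 275 14.5 173
python3 - <<'E'
from h import *
p=imaging.get_image("side"); save(p,"s17.png",(240,80,360,180),6)
E
```

```text
t 28.57 pos [540.8 275.5  38.9] rot [3.140e+00 2.000e-03 3.019e+00] F [-0.3 -0.3 -4.8] w 43.1
[ 0.0007 -0.0006  0.0244] turn -0.0 rows 0.4
```

View pics/s17.png

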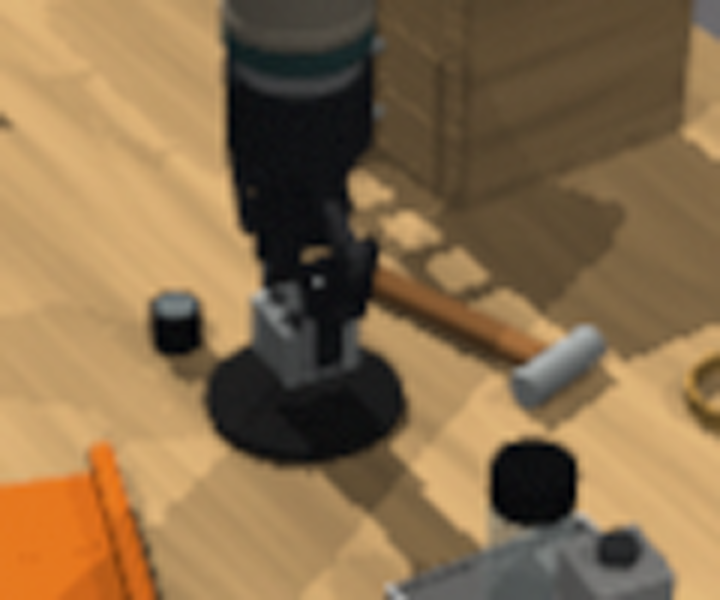

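Request:
{"fn": "drive_tool", "kwargs": {
  "deltas": "0 0 0.015 0 0.036;0 0 0.021 0 0.036;0 0 0.024 0 0.036;0 0 0.025 0 0.036;0 0 0.025 0 0.036"
}}

```text
clock: 29.25
eef_pos: [538.6, 274.9, 14.3]
tool_rot: [-3.141, -0.001, 3.019]
force: [-5.8, -2.8, 15.3]
width: 42.9
```

Contact. Releasing and lifting.

Request:
{"fn": "drive_tool", "kwargs": {
  "deltas": "0 0 -0.001 0 0.06;0 0 -0.001 0 0.06;0 0 -0.001 0 0.06;0 0 -0.001 0 0.06;0 0 -0.001 0 0.06;0 0 -0.03 0 0.06;0 0 -0.08 0 0.06;0 0 -0.13 0 0.06;0 0 -0.18 0 0.06;0 0 -0.18 0 0.06;0 0 -0.18 0 0.06"
}}

```text
clock: 30.62
eef_pos: [539.0, 275.0, 191.9]
tool_rot: [-3.141, -0.001, 3.019]
force: [0.5, 0.3, -0.7]
width: 60.1
```

```bash
python3 go.py 532.5 -76 190 171.5
python3 - <<'E'
from h import *
p=imaging.get_image("side"); save(p,"s18.png",(240,80,420,230),4)
P=cloud(p); x,y,z=P[...,0],P[...,1],P[...,2]
q=P[(abs(x-540)<40)&(abs(y-275)<40)&(z>37)&(z<48)]
r=cv2.minAreaRect(q[:,:2].astype(np.float32));print(r,np.median(q[:,2]))
c=p["color"].astype(int)
m=(x>460)&(x<620)&(y>200)&(y<335)&(z>4)&(z<14)&(c.max(-1)<60)
r=cv2.minAreaRect(P[m][:,:2].astype(np.float32));print("pad",r)
E
```

```text
t 30.62 pos [539.  275.  191.9] rot [-3.141e+00 -1.000e-03  3.019e+00] F [ 0.5  0.3 -0.7] w 60.1
[-0.0363 -0.3492  0.0019] turn 1.5 rows 5.6
((537.7413940429688, 276.4542541503906), (49.04981231689453, 47.5720100402832), 79.56295013427734) 43.62751098742416
pad ((537.1935424804688, 270.23968505859375), (95.47286987304688, 101.22557830810547), 58.3692741394043)
```

View pics/s18.png

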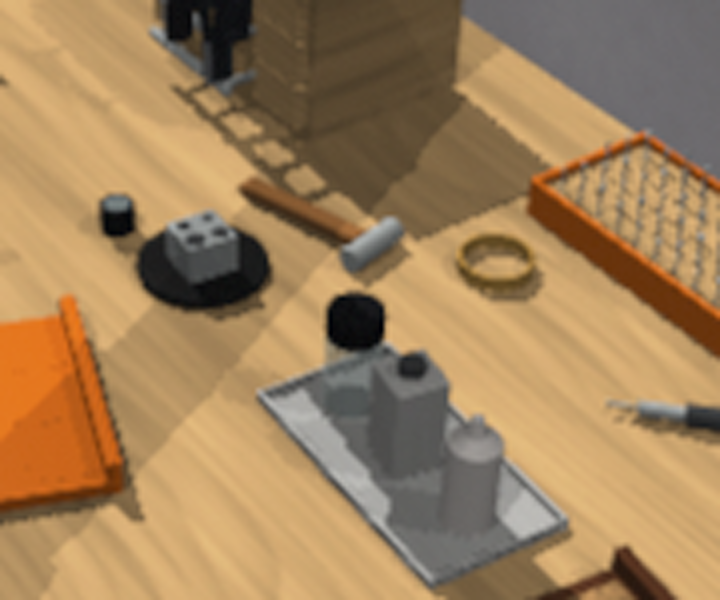

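Block is flat and centred on the pad. Now the bottle goes back.

Request:
{"fn": "drive_tool", "kwargs": {
  "deltas": "-0.006 -0.06 0 1.5 0.056;-0.012 -0.12 0 1.5 0.056;-0.018 -0.18 0 1.5 0.056;-0.024 -0.24 0 1.5 0.056;-0.03 -0.3 0 1.5 0.056;-0.036 -0.349 0 1.5 0.056;-0.036 -0.349 0 1.5 0.056;-0.036 -0.349 0 1.5 0.056;-0.036 -0.349 0.02 1.5 0.056;-0.036 -0.349 0.02 1.5 0.056;-0.036 -0.349 0.02 1.5 0.056"
}}

```text
clock: 32.05
eef_pos: [532.8, -74.3, 172.4]
tool_rot: [3.141, -0.0, 2.995]
force: [0.8, -0.1, 0.3]
width: 56.0
```

```bash
python3 go.py 532.3 -76 46 171.5
```

```text
t 32.05 pos [532.8 -74.3 172.4] rot [ 3.141 -0.     2.995] F [ 0.8 -0.1  0.3] w 56.0
[ 0.0003 -0.0017  0.1264] turn 0.1 rows 2.0
```

Request:
{"fn": "drive_tool", "kwargs": {
  "deltas": "0 -0.001 0.04 0 0.056;0 -0.001 0.08 0 0.056;0 -0.001 0.11 0 0.056;0 -0.001 0.126 0 0.056;0 -0.001 0.126 0 0.056;0 -0.001 0.126 0 0.056;0 -0.001 0.126 0 0.034;0 -0.001 0.126 0 0.034;0 -0.001 0.126 0 0.034;0 -0.001 0.126 0 0.034;0 -0.001 0.126 0 0.034;0 -0.001 0.126 0 0.034"
}}

```text
clock: 33.55
eef_pos: [533.6, -76.6, 47.8]
tool_rot: [3.141, 0.003, 2.993]
force: [-0.6, 0.5, 5.5]
width: 38.3
```

```bash
python3 go.py 529.5 -332.8 175 171.5
```

```text
t 33.55 pos [533.6 -76.6  47.8] rot [3.141e+00 3.000e-03 2.993e+00] F [-0.6  0.5  5.5] w 38.3
[-0.0338 -0.254  -0.1272] turn 0.0 rows 4.6
```

Request:
{"fn": "drive_tool", "kwargs": {
  "deltas": "0 0 -0.03 0 0.034;0 0 -0.08 0 0.034;0 0 -0.127 0 0.034;0 -0.02 -0.127 0 0.034;-0.005 -0.06 -0.127 0 0.034;-0.01 -0.11 -0.127 0 0.034;-0.02 -0.16 -0.127 0 0.034;-0.03 -0.21 -0.127 0 0.034;-0.034 -0.24 -0.127 0 0.034;-0.034 -0.254 -0.127 0 0.034;-0.034 -0.254 -0.127 0 0.034;-0.034 -0.254 -0.127 0 0.034"
}}

```text
clock: 35.05
eef_pos: [529.1, -330.5, 173.3]
tool_rot: [3.14, -0.0, 2.996]
force: [0.2, 0.1, -1.4]
width: 38.3
```

```bash
python3 go.py 529.8 -332.8 56 171.5
```

```text
t 35.05 pos [ 529.1 -330.5  173.3] rot [ 3.14  -0.     2.996] F [ 0.2  0.1 -1.4] w 38.3
[-0.001  -0.0022  0.1173] turn 0.1 rows 1.9
```

Request:
{"fn": "drive_tool", "kwargs": {
  "deltas": "0 -0.001 0.05 0 0.034;0 -0.001 0.09 0 0.034;0 -0.001 0.108 0 0.034;0 -0.001 0.114 0 0.034;0 -0.001 0.117 0 0.034;0 -0.001 0.118 0 0.034;0 -0.001 0.118 0 0.034"
}}

```text
clock: 35.92
eef_pos: [529.0, -334.1, 56.2]
tool_rot: [-3.141, 0.001, 2.993]
force: [0.0, 0.1, -2.0]
width: 38.6
```

```bash
python3 go.py 529.8 -332.8 56 171.5
python3 - <<'E'
from h import *
p=imaging.get_image("side"); save(p,"s19.png",(340,140,460,290),4)
E
```

```text
t 35.92 pos [ 529.  -334.1   56.2] rot [-3.141e+00  1.000e-03  2.993e+00] F [ 0.   0.1 -2. ] w 38.6
[-0.0006  0.0014  0.0002] turn -0.0 rows 0.0
```

View pics/s19.png

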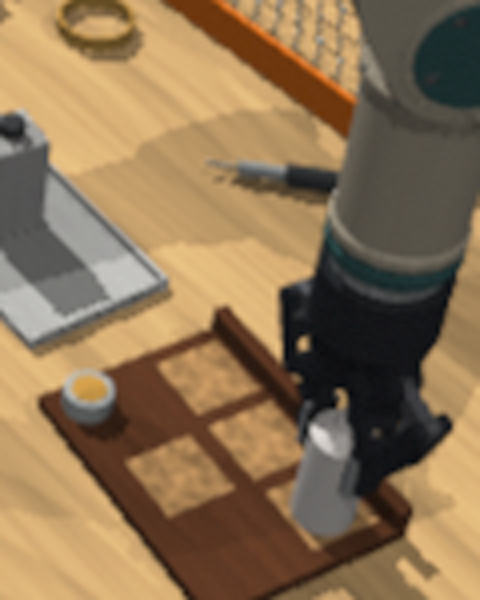

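Request:
{"fn": "drive_tool", "kwargs": {
  "deltas": "0 0.001 0.001 0 0.034;0 0.001 0.002 0 0.034;0 0.001 0.002 0 0.034;0 0.001 0.002 0 0.056;0 0.001 0.002 0 0.056;0 0.001 0.002 0 0.056;0 0.001 0.002 0 0.056;0 0.001 -0.03 0 0.056;0 0.001 -0.08 0 0.056;0 0.001 -0.13 0 0.056;0 0.001 -0.13 0 0.056;0 0.001 -0.13 0 0.056"
}}

```text
clock: 37.48
eef_pos: [528.2, -332.4, 184.9]
tool_rot: [3.141, -0.001, 2.993]
force: [-0.1, 0.5, -0.0]
width: 56.1
```

```bash
python3 go.py 537 -2 190 170.5
python3 - <<'E'
from h import *
p=imaging.get_image("side"); save(p,"s20.png",(270,110,450,290),3)
P=cloud(p); x,y,z=P[...,0],P[...,1],P[...,2]
for a,z0,z1 in(((529,-332),100,112),((529,-332),92,100),((537,-2),92,100)):
    q=P[(abs(x-a[0])<33)&(abs(y-a[1])<33)&(z>z0)&(z<z1)]; print(len(q),q.mean(0),q.min(0),q.max(0))
E
```

```text
t 37.48 pos [ 528.2 -332.4  184.9] rot [ 3.141e+00 -1.000e-03  2.993e+00] F [-0.1  0.5 -0. ] w 56.1
[ 0.0401  0.3281 -0.0051] turn 1.0 rows 5.3
23 [ 527.13153887 -332.02667289  105.53459243] [ 521.7034858  -337.79685772  100.29859344] [ 533.41197147 -324.66562099  111.06387938]
67 [ 524.32215148 -334.61284208   95.01605124] [ 510.52522524 -347.64410841   92.16665842] [ 541.04002474 -316.95564555   99.99085554]
27 [532.82022739   0.54148177  96.63318536] [524.22887885 -13.88638804  92.30887811] [545.27779775   9.83669344  99.83837163]
```

View pics/s20.png

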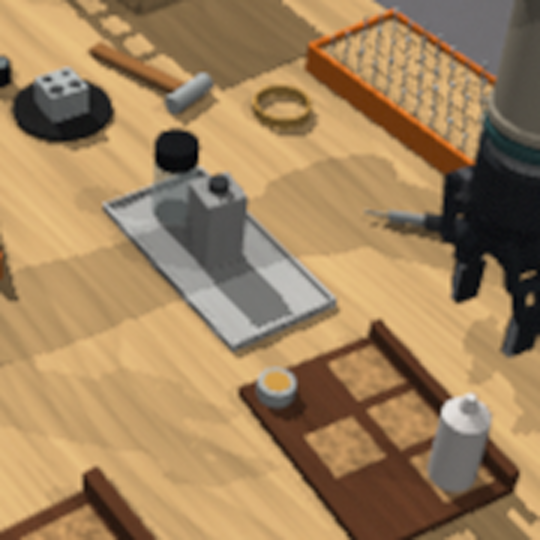

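Bottle is back within about 1–2 mm. Next the can.

Request:
{"fn": "drive_tool", "kwargs": {
  "deltas": "0.005 0.05 -0.015 1 0.056;0.01 0.11 -0.015 1 0.056;0.02 0.17 -0.015 1 0.056;0.03 0.23 -0.015 1 0.056;0.035 0.29 -0.015 1 0.056;0.04 0.328 -0.015 1 0.056;0.04 0.328 -0.015 1 0.056;0.04 0.328 -0.015 1 0.056;0.04 0.328 0.01 1 0.056;0.04 0.328 0.01 1 0.056"
}}

```text
clock: 38.78
eef_pos: [535.8, -4.4, 173.6]
tool_rot: [-3.14, -0.004, 2.973]
force: [-0.7, 0.5, -0.2]
width: 55.7
```

```bash
python3 go.py 537 -2 54 170.3
python3 - <<'E'
from h import *
p=imaging.get_image("side"); save(p,"s21.png",(270,110,450,290),3)
E
```

```text
t 38.77 pos [535.8  -4.4 173.6] rot [-3.14  -0.004  2.973] F [-0.7  0.5 -0.2] w 55.7
[-0.0008  0.0026  0.1196] turn 0.0 rows 1.9
```

View pics/s21.png

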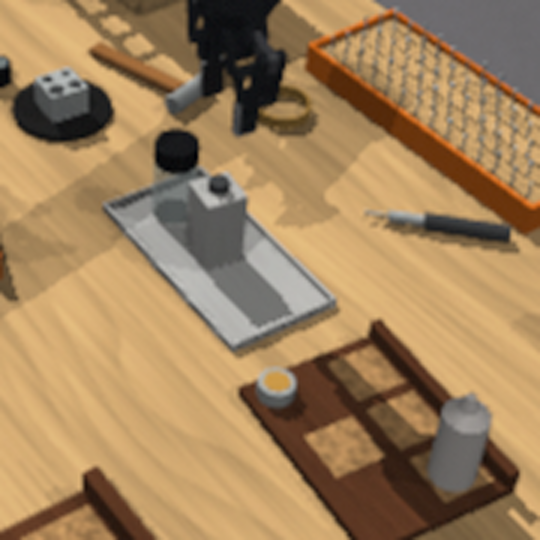

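Request:
{"fn": "drive_tool", "kwargs": {
  "deltas": "0 0.001 0.04 0 0.056;0 0.001 0.08 0 0.056;0 0.001 0.105 0 0.056;0 0.001 0.119 0 0.056;0 0.001 0.119 0 0.056;0 0.001 0.119 0 0.056;0 0.001 0.119 0 0.036;0 0.001 0.119 0 0.036;0 0.001 0.119 0 0.036;0 0.001 0.119 0 0.036;0 0.001 0.119 0 0.036"
}}

```text
clock: 40.2
eef_pos: [538.7, -1.4, 57.6]
tool_rot: [3.141, 0.002, 2.976]
force: [-0.1, 1.2, 5.9]
width: 41.8
```

```bash
python3 go.py 477.5 -261.5 180 170.3
```

```text
t 40.2 pos [538.7  -1.4  57.6] rot [3.141e+00 2.000e-03 2.976e+00] F [-0.1  1.2  5.9] w 41.8
[ 0.0175 -0.2666 -0.1224] turn 0.2 rows 4.7
```

Request:
{"fn": "drive_tool", "kwargs": {
  "deltas": "0 0 -0.03 0 0.036;0 0 -0.08 0 0.036;0 0 -0.122 0 0.036;0 -0.02 -0.122 0 0.036;0 -0.06 -0.122 0 0.036;0.005 -0.11 -0.122 0 0.036;0.008 -0.16 -0.122 0 0.036;0.012 -0.21 -0.122 0 0.036;0.016 -0.25 -0.122 0 0.036;0.016 -0.267 -0.122 0 0.036;0.016 -0.267 -0.122 0 0.036;0.016 -0.267 -0.122 0 0.036"
}}

```text
clock: 41.7
eef_pos: [478.3, -260.0, 177.8]
tool_rot: [3.14, -0.001, 2.978]
force: [0.7, 0.6, -2.3]
width: 42.3
```

```bash
python3 go.py 479.5 -262 66 170.3
```

```text
t 41.7 pos [ 478.3 -260.   177.8] rot [ 3.140e+00 -1.000e-03  2.978e+00] F [ 0.7  0.6 -2.3] w 42.3
[-0.0016 -0.0018  0.1118] turn 0.3 rows 1.8
```

Request:
{"fn": "drive_tool", "kwargs": {
  "deltas": "-0.001 -0.001 0.05 0 0.036;-0.001 -0.001 0.085 0 0.036;-0.001 -0.001 0.103 0 0.036;-0.001 -0.001 0.109 0 0.036;-0.001 -0.001 0.112 0 0.036;-0.001 -0.001 0.113 0 0.036;-0.001 -0.001 0.113 0 0.036"
}}

```text
clock: 42.58
eef_pos: [479.1, -263.5, 65.9]
tool_rot: [-3.141, 0.001, 2.976]
force: [0.2, -0.0, -1.9]
width: 42.0
```

```bash
python3 go.py 479.5 -262 66 170.3
python3 - <<'E'
from h import *
p=imaging.get_image("side"); save(p,"s22.png",(340,140,460,290),4)
E
```

```text
t 42.58 pos [ 479.1 -263.5   65.9] rot [-3.141e+00  1.000e-03  2.976e+00] F [ 0.2 -0.  -1.9] w 42.0
[-0.0002  0.0015 -0.0001] turn 0.2 rows 0.0
```

View pics/s22.png

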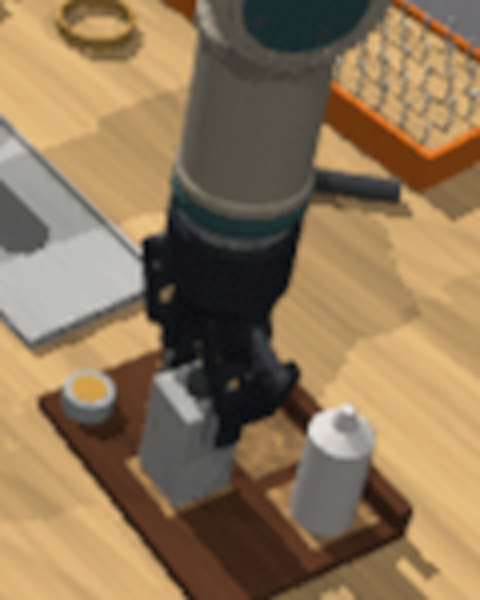

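Request:
{"fn": "drive_tool", "kwargs": {
  "deltas": "0 0.001 0.001 0 0.036;0 0.001 0.002 0 0.036;0 0.001 0.002 0 0.036;0 0.001 0.002 0 0.058;0 0.001 0.002 0 0.058;0 0.001 0.002 0 0.058;0 0.001 0.002 0 0.058;0 0.001 -0.03 0 0.058;0 0.001 -0.08 0 0.058;0 0.001 -0.13 0 0.058;0 0.001 -0.13 0 0.058;0 0.001 -0.13 0 0.058"
}}

```text
clock: 44.12
eef_pos: [478.3, -262.0, 194.8]
tool_rot: [3.141, -0.001, 2.976]
force: [-0.0, -0.5, -0.3]
width: 57.9
```

```bash
python3 go.py 541 71 200 171.5
python3 - <<'E'
from h import *
p=imaging.get_image("side"); save(p,"s23.png",(270,110,450,290),3)
P=cloud(p); x,y,z=P[...,0],P[...,1],P[...,2]
for a,z0,z1 in(((477,-260),92,100),((477,-260),100,112)):
    q=P[(abs(x-a[0])<33)&(abs(y-a[1])<33)&(z>z0)&(z<z1)]; print(len(q),q.mean(0),q.min(0),q.max(0))
E
```

```text
t 44.12 pos [ 478.3 -262.   194.8] rot [ 3.141e+00 -1.000e-03  2.976e+00] F [-0.  -0.5 -0.3] w 57.9
[-0.0069  0.3388 -0.0052] turn -1.0 rows 5.4
180 [ 473.39227519 -262.51799964   95.5224082 ] [ 450.60893564 -284.03733015   92.13680285] [ 499.70273611 -236.3223084    99.81158286]
50 [ 475.30146154 -260.72431416  104.77395749] [ 465.36301266 -269.27944253  100.28109453] [ 484.88178524 -250.18315686  109.16942548]
```

View pics/s23.png

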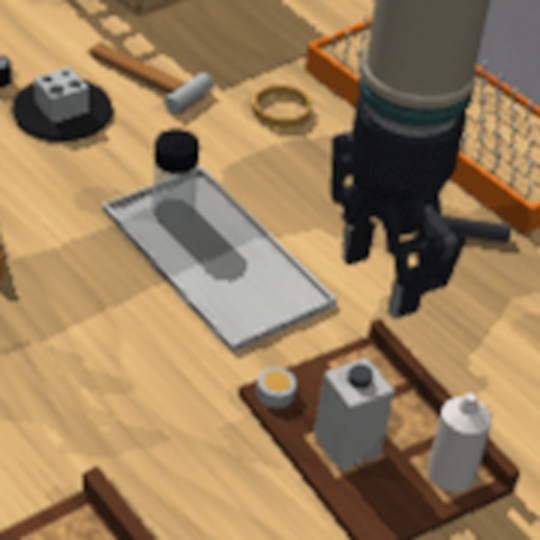

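Can is back (cap 2 mm from its first reading). Next the jar.

Request:
{"fn": "drive_tool", "kwargs": {
  "deltas": "0 0.05 -0.01 -1 0.06;0 0.11 -0.01 -1 0.06;-0.003 0.17 -0.01 -1 0.06;-0.005 0.23 -0.01 -1 0.06;-0.006 0.29 -0.01 -1 0.06;-0.007 0.339 -0.01 -1 0.06;-0.007 0.339 -0.01 -1 0.06;-0.007 0.339 -0.01 -1 0.06;-0.007 0.339 0.01 -1 0.06;-0.007 0.339 0.01 -1 0.06"
}}

```text
clock: 45.42
eef_pos: [540.1, 68.5, 183.7]
tool_rot: [-3.139, -0.004, 2.99]
force: [0.4, -0.1, -0.2]
width: 60.3
```

```bash
python3 go.py 541 71 54 171.5
python3 - <<'E'
from h import *
p=imaging.get_image("side"); save(p,"s24.png",(270,90,450,270),3)
E
```

```text
t 45.42 pos [540.1  68.5 183.7] rot [-3.139 -0.004  2.99 ] F [ 0.4 -0.1 -0.2] w 60.3
[-0.0005  0.0026  0.1297] turn -0.2 rows 2.1
```

View pics/s24.png

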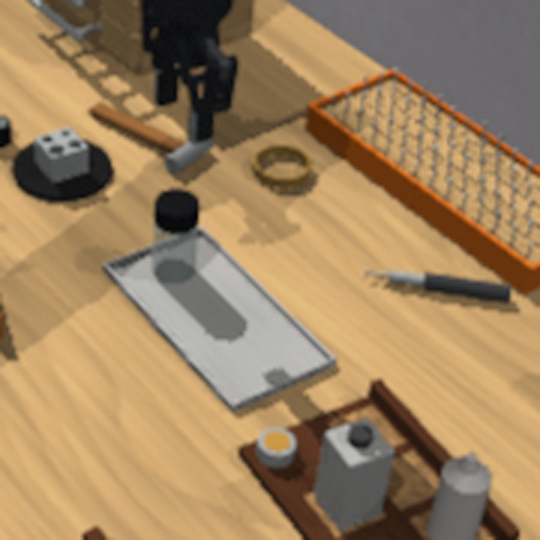

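Request:
{"fn": "drive_tool", "kwargs": {
  "deltas": "0 0.001 0.04 0 0.06;0 0.001 0.08 0 0.06;0 0.001 0.115 0 0.06;0 0.001 0.128 0 0.06;0 0.001 0.128 0 0.06;0 0.001 0.128 0 0.06;0 0.001 0.128 0 0.036;0 0.001 0.128 0 0.036;0 0.001 0.128 0 0.036;0 0.001 0.128 0 0.036;0 0.001 0.128 0 0.036"
}}

```text
clock: 46.85
eef_pos: [542.9, 72.0, 58.9]
tool_rot: [3.141, 0.003, 2.993]
force: [1.2, 1.3, 5.5]
width: 42.9
```

```bash
python3 go.py 546 -204.5 185 171.5
```

```text
t 46.85 pos [542.9  72.   58.9] rot [3.141e+00 3.000e-03 2.993e+00] F [1.2 1.3 5.5] w 42.9
[-0.0439 -0.273  -0.1261] turn 0.0 rows 4.9
```

Request:
{"fn": "drive_tool", "kwargs": {
  "deltas": "0 0 -0.03 0 0.036;0 0 -0.08 0 0.036;0 0 -0.126 0 0.036;0 -0.02 -0.126 0 0.036;-0.01 -0.06 -0.126 0 0.036;-0.02 -0.11 -0.126 0 0.036;-0.03 -0.16 -0.126 0 0.036;-0.035 -0.21 -0.126 0 0.036;-0.044 -0.25 -0.126 0 0.036;-0.044 -0.273 -0.126 0 0.036;-0.044 -0.273 -0.126 0 0.036;-0.044 -0.273 -0.126 0 0.036"
}}

```text
clock: 48.35
eef_pos: [544.4, -203.5, 182.6]
tool_rot: [3.14, -0.002, 2.994]
force: [0.6, 0.8, -1.8]
width: 42.8
```

```bash
python3 go.py 546 -205 67 171.5
```

```text
t 48.35 pos [ 544.4 -203.5  182.6] rot [ 3.140e+00 -2.000e-03  2.994e+00] F [ 0.6  0.8 -1.8] w 42.8
[-0.0018 -0.0013  0.1156] turn 0.0 rows 1.9
```

Request:
{"fn": "drive_tool", "kwargs": {
  "deltas": "-0.001 0 0.05 0 0.036;-0.001 0 0.085 0 0.036;-0.001 0 0.106 0 0.036;-0.001 0 0.113 0 0.036;-0.001 0 0.116 0 0.036;-0.001 0 0.117 0 0.036;-0.001 0 0.117 0 0.036"
}}

```text
clock: 49.22
eef_pos: [546.5, -204.9, 67.1]
tool_rot: [-3.141, 0.001, 2.993]
force: [0.1, 0.7, -1.5]
width: 43.2
```

```bash
python3 go.py 546 -205 67 171.5
python3 - <<'E'
from h import *
p=imaging.get_image("side"); save(p,"s25.png",(340,140,460,290),4)
E
```

```text
t 49.23 pos [ 546.5 -204.9   67.1] rot [-3.141e+00  1.000e-03  2.993e+00] F [ 0.1  0.7 -1.5] w 43.2
[ 0.0005 -0.0002  0.0001] turn 0.0 rows 0.0
```

View pics/s25.png

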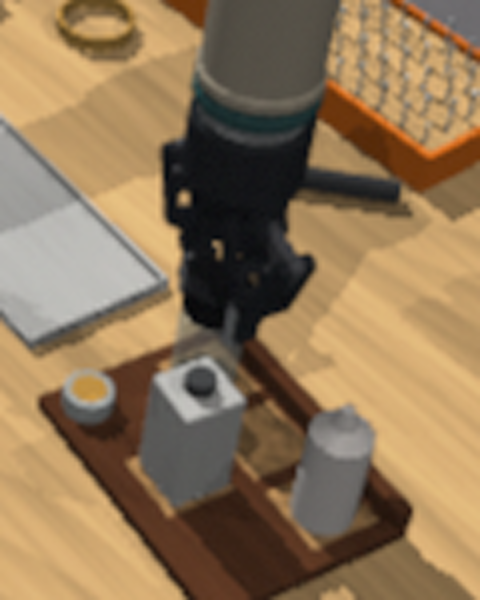

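Request:
{"fn": "drive_tool", "kwargs": {
  "deltas": "0 0 0.001 0 0.036;0 0 0.002 0 0.036;0 0 0.002 0 0.036;0 0 0.002 0 0.06;0 0 0.002 0 0.06;0 0 0.002 0 0.06;0 0 0.002 0 0.06;0 0 -0.03 0 0.06;0 0 -0.08 0 0.06;0 0 -0.13 0 0.06;0 0 -0.15 0 0.06;0 0 -0.15 0 0.06"
}}

```text
clock: 50.78
eef_pos: [547.0, -205.2, 217.8]
tool_rot: [-3.141, 0.004, 2.993]
force: [0.5, 0.1, 0.1]
width: 60.0
```

Request:
{"fn": "drive_tool", "kwargs": {
  "deltas": "0 0.06 0 0 0.06;0 0.12 0 0 0.06;0 0.18 0 0 0.06;0 0.24 0 0 0.06;0.05 0.27 0 0 0.06;0.1 0.3 0 0 0.06;0.1 0.36 0 0 0.06;0.1 0.42 0 0 0.06;0.1 0.42 0 0 0.06;0.1 0.42 0 0 0.06;0.1 0.42 0 0 0.06;0.1 0.42 0 0 0.06"
}}

```text
clock: 52.28
eef_pos: [509.2, 223.8, 216.1]
tool_rot: [-3.141, -0.0, 2.991]
force: [-0.8, -0.5, 0.4]
width: 60.2
```

```bash
python3 go.py
python3 - <<'E'
from h import *
def sel(P,x0,x1,y0,y1,z0,z1):
    x,y,z=P[...,0],P[...,1],P[...,2]
    return P[(x>x0)&(x<x1)&(y>y0)&(y<y1)&(z>z0)&(z<z1)]
for n in("side","top"):
    p=imaging.get_image(n); save(p,n+"_end.png",(160,70,460,290),2.6)
    P0=np.load(n+"0.npz")["P"]; P=cloud(p)
    for nm,a in(("jar",(510,585,-240,-165,92,112)),("can",(440,515,-300,-225,92,112)),("bottle",(495,565,-365,-300,86,112)),("block",(500,580,235,315,37,49)),("tin",(440,490,-210,-150,24,36)),("loupe",(480,540,335,390,14,40)),("hammer",(600,720,200,350,12,30))):
        A,B=sel(P0,*a),sel(P,*a)
        print(n,nm,len(A),len(B),np.round(A.mean(0),1) if len(A) else "",np.round(B.mean(0),1) if len(B) else "")
E
```

```text
t 52.27 pos [509.2 223.8 216.1] rot [-3.141 -0.     2.991] F [-0.8 -0.5  0.4] w 60.2
side jar 201 206 [ 542.6 -204.8  100.8] [ 541.3 -204.6  100.9]
side can 239 232 [ 474.2 -260.7   97.7] [ 473.5 -262.1   97.7]
side bottle 172 166 [ 525.7 -333.8   93.7] [ 523.9 -334.1   94.1]
side block 0 137  [535.5 273.8  43.3]
side tin 118 110 [ 461.6 -180.8   29.7] [ 461.9 -180.2   29.8]
side loupe 67 65 [508.2 359.9  25.3] [508.5 361.3  25. ]
side hammer 228 220 [653.4 256.4  18. ] [653.5 255.2  17.9]
top jar 196 200 [ 545.4 -205.    98.7] [ 544.4 -204.6   98.4]
top can 166 166 [ 478.  -260.7   96.2] [ 474.8 -262.8   95.9]
top bottle 127 117 [ 529.6 -331.7   91.5] [ 527.2 -332.8   92. ]
top block 0 197  [538.8 270.7  41.3]
top tin 101 99 [ 464.3 -182.5   27.5] [ 464.3 -182.1   27.4]
top loupe 90 0 [511.4 359.3  24.6] 
top hammer 279 206 [659.  245.5  16.3] [663.8 225.6  17.3]
```

View pics/side_end.png

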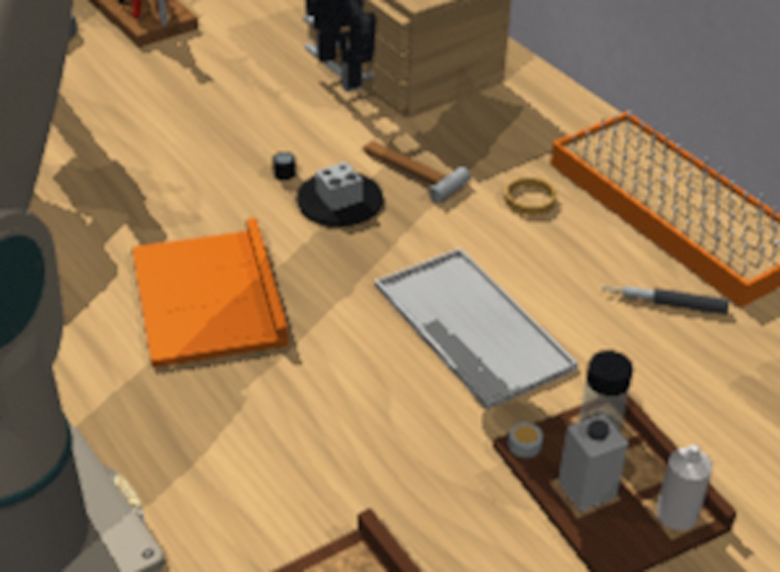

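View pics/top_end.png

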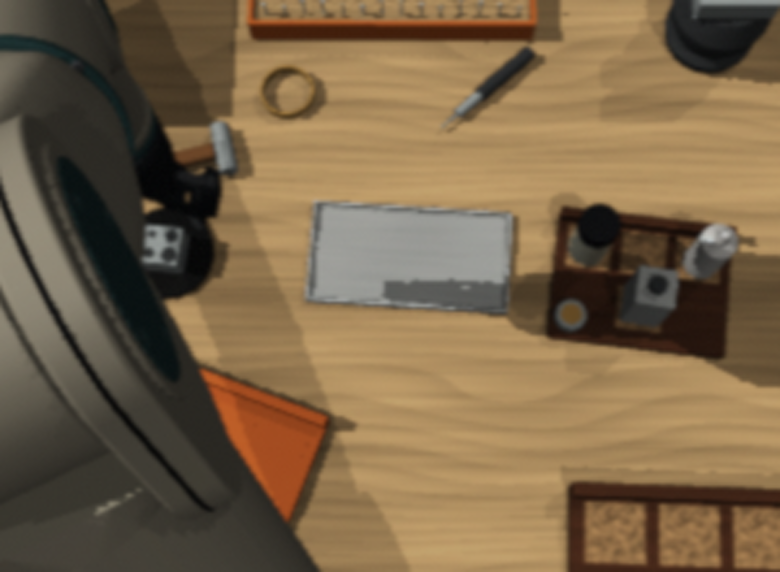

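All three things are back within about 4 mm, the block is on the pad and the gripper is clear of everything, so I'm handing in.

```bash
python3 -c "
from h import *
print(ctrl.finish_job())"
```

```text
the job is handed in; nothing more can be done
None
```

The job is done and handed in at about 52 s. The jar, can and bottle went upright onto the tray, the doming block went onto the middle of the pad, and then the bottle, can and jar went back to their places on the small dark stand.

**Last checks:**
- **Jar, can and bottle:** the before/after depth readings show them upright, about 1 mm (jar), 1.5–4 mm (can) and 2–3 mm (bottle) from where they started. The limit is 15 mm.
- **Block:** it lies flat, about 2 mm from the pad's centre, measured from the side camera just after release. The pad's centre is the value from the first pictures. A re-fit with the block covering part of the pad put it about 5 mm lower in y, which I set aside as biased by the hidden area.
- **Bystanders:** the tin, loupe and hammer moved less than 2 mm in the side view. In the last top view the arm hid the loupe and part of the hammer, so its readings for those two were missing or off, and I relied on the side view for them.
- **Arm:** the gripper was open and clear of everything when I handed in.

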